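Load the bottle carrier, clamp its stop and raise the handle

TASK

Get the bottle carrier ready for the ward round: free the clamp knob on its sliding stop, draw the stop back, and stand every loose amber screw-cap bottle from the free part of the desk in front of the monitor (there may be two, three or four) upright in the channel between stop and end plate. Push the stop up until it presses the whole row firmly together against the end plate, turn the knob tight to lock it there, and only then swing the carry handle up until it snaps into its upright detent. Leave everything else where it is: the slim dropper bottle, and the bottles beside the test-tube rack to the right of the monitor.

Things in the scene. Friction and masses are not known exactly. Their poses are not given: they have to be found in the camera images.
- rack: bottle carrier, aluminium channel with blue ends, fixed on the metal table; 76 mm wide (x), 290 mm long (y). Origin: centre of its underside, z up, y along the channel to the high end plate, -x to the robot where the handle lies folded. Channel floor at z = 8 mm, 53 mm wide between two lips (tops at z = 34 mm); the low block at the -y end is 46 mm high
- end_plate: fixed blue end plate at the +y end of the carrier; its origin is the carrier's origin; the face that the row rests against is at y = 135 mm, 60 mm wide, top at z = 80 mm
- stop: sliding stop: grey block 75 mm long, 51 mm wide, top at carrier z = 70 mm, clamp knob on top, rubber face towards the end plate. Origin: foot of its face, on the channel floor; axes as the carrier's. Its face slides from 0 to 190 mm off the end plate; freed it takes about 2 N and can be moved by the knob; clamped it is fast. Starts clamped, nearly shut
- stop_face (a point): centre of the stop's rubber face, 38 mm above the carrier's underside; its y points along the channel towards the end plate
- clamp_knob (a joint): turn of the clamp knob, rad: 0 = free (fully anticlockwise from above), 1.4 = tight (fully clockwise from above). The clamp begins to bite at about 0.3 and holds firmly from 1.1 on. Needs up to 0.3 N m and stays where it is left
- knob_bar (a point): grip point of the knob's upright black bar, on the knob's axis, 45 mm behind the stop's face, 102 mm above the carrier's underside. Its y axis runs along the bar: at 0 it is turned 0.7 rad anticlockwise (from above) from the carrier's y, at 1.4 0.7 rad clockwise. Bar 54 mm long, 12 mm thick; top 8 mm above this point, clear for fingers to 25 mm below it
- carry_handle (a joint): angle of the wire carry handle about the carrier's y, rad: 0 = folded level towards the robot (its start), 1.4 = upright, held by a ball detent. The detent resists from about 0.9, must be passed at about 1.2 (some 2 to 4 N at the bar), then holds the handle at 1.4; let go before that it falls back
- handle_grip (a point): middle of the handle's black grip sleeve, which turns freely on the wire: 16 mm thick, 120 mm long along the carrier's y, 150 mm from the hinge axis
- handle_hinge (a point): the handle's hinge axis (along the carrier's y) at mid length, 30 mm above the carrier's underside
- amber_a: large amber reagent bottle with a black screw cap on the desk (whose top is 5 mm lower than the metal table), 45 mm across, 94 mm high (body up to about 60 mm straight, then shoulder and cap), 0.1 kg with a weighted base; origin: centre of its underside
- amber_b: as amber_a, a second one (absent: None)
- amber_c: medium amber reagent bottle with a white screw cap, 39 mm across, 81 mm high (straight up to about 50 mm); origin: centre of its underside
- amber_d: as amber_c, a second one (absent: None)
- dropper: slim dropper bottle with a black rubber teat, 33 mm across, 102 mm high: not to be moved; origin: centre of its underside
- beaker: glass beaker, 54 mm across, 69 mm high, behind the carrier: not to be moved
- petri_dish: petri dish, 60 mm across, 16 mm high, behind the carrier: not to be moved
Not all that is in view belongs to the job. Leave any pink look-alike of the amber_b alone.

How it is judged (in metres and radians):
On the way, in this order (a step that is already met when the one before it is completed fails the run):
1. the clamp knob is freed (below 0.35 rad) (value of joint clamp_knob below 0.35 rad), for 0.1 s.
2. every bottle stands in the channel and the stop's face presses the row up to the end plate (over 2 N, no gap over 4 mm) (x of amber_a in the frame of rack between -0.014 and 0.014 m and z of amber_a in the frame of rack between 0.003 and 0.014 m and angle between each of amber_a, amber_b, amber_c, amber_d's own z axis and vertical below 0.12 rad and y of each of amber_a, amber_b, amber_c, amber_d in the frame of rack below 0.135 m and y of each of amber_a, amber_b, amber_c, amber_d in the frame of stop_face above 0.01 m and x of amber_b in the frame of rack between -0.014 and 0.014 m and z of amber_b in the frame of rack between 0.003 and 0.014 m and x of amber_c in the frame of rack between -0.014 and 0.014 m and z of amber_c in the frame of rack between 0.003 and 0.014 m and x of amber_d in the frame of rack between -0.014 and 0.014 m and z of amber_d in the frame of rack between 0.003 and 0.014 m and (y of any of amber_a, amber_b in the frame of rack above 0.1085 m or y of any of amber_c, amber_d in the frame of rack above 0.1115 m) and (y of any of amber_a, amber_b in the frame of stop_face below 0.0265 m or y of any of amber_c, amber_d in the frame of stop_face below 0.0235 m) and (horizontal distance between amber_a and amber_b below 0.049 m or horizontal distance between amber_a and amber_c below 0.046 m or horizontal distance between amber_a and amber_d below 0.046 m) and (horizontal distance between amber_b and amber_a below 0.049 m or horizontal distance between amber_b and amber_c below 0.046 m or horizontal distance between amber_b and amber_d below 0.046 m) and (horizontal distance between amber_c and amber_a below 0.046 m or horizontal distance between amber_c and amber_b below 0.046 m or horizontal distance between amber_c and amber_d below 0.043 m) and (horizontal distance between amber_d and amber_a below 0.046 m or horizontal distance between amber_d and amber_b below 0.046 m or horizontal distance between amber_d and amber_c below 0.043 m) and (contact force between stop and amber_a above 2 N or contact force between stop and amber_b above 2 N or contact force between stop and amber_c above 2 N or contact force between stop and amber_d above 2 N)), for 0.2 s.
3. the knob is turned tight (over 1.1 rad) with the row still snug (x of amber_a in the frame of rack between -0.014 and 0.014 m and z of amber_a in the frame of rack between 0.003 and 0.014 m and angle between each of amber_a, amber_b, amber_c, amber_d's own z axis and vertical below 0.12 rad and y of each of amber_a, amber_b, amber_c, amber_d in the frame of rack below 0.135 m and y of each of amber_a, amber_b, amber_c, amber_d in the frame of stop_face above 0.01 m and x of amber_b in the frame of rack between -0.014 and 0.014 m and z of amber_b in the frame of rack between 0.003 and 0.014 m and x of amber_c in the frame of rack between -0.014 and 0.014 m and z of amber_c in the frame of rack between 0.003 and 0.014 m and x of amber_d in the frame of rack between -0.014 and 0.014 m and z of amber_d in the frame of rack between 0.003 and 0.014 m and (y of any of amber_a, amber_b in the frame of rack above 0.1085 m or y of any of amber_c, amber_d in the frame of rack above 0.1115 m) and (y of any of amber_a, amber_b in the frame of stop_face below 0.0265 m or y of any of amber_c, amber_d in the frame of stop_face below 0.0235 m) and (horizontal distance between amber_a and amber_b below 0.049 m or horizontal distance between amber_a and amber_c below 0.046 m or horizontal distance between amber_a and amber_d below 0.046 m) and (horizontal distance between amber_b and amber_a below 0.049 m or horizontal distance between amber_b and amber_c below 0.046 m or horizontal distance between amber_b and amber_d below 0.046 m) and (horizontal distance between amber_c and amber_a below 0.046 m or horizontal distance between amber_c and amber_b below 0.046 m or horizontal distance between amber_c and amber_d below 0.043 m) and (horizontal distance between amber_d and amber_a below 0.046 m or horizontal distance between amber_d and amber_b below 0.046 m or horizontal distance between amber_d and amber_c below 0.043 m) and value of joint clamp_knob above 1.1 rad), for 0.2 s.
At the end, for the whole second after the job is handed in: Every bottle present stands upright (within 0.12 rad) on the channel floor, within 14 mm of its centre line, between stop and end plate, with no gap in the row, at the plate or at the stop over 4 mm; knob over 1.1 rad; handle over 1.3 rad and staying there; all at rest (all of step 3 and value of joint carry_handle above 1.3 rad and linear speed of each of amber_a, amber_b, amber_c, amber_d below 0.02 m/s); the robot touches nothing.
It fails at once if a bystander (dropper bottle, beaker, petri dish) is pushed over 3 cm away or knocked over (distance of any of dropper, beaker, petri_dish from where it was at the start of the episode above 0.03 m or angle between any of dropper, beaker's own z axis and vertical above 0.5 rad).
It fails at once if the carry handle is raised past half way before the clamp is tight (value of joint carry_handle above 0.7 rad and value of joint clamp_knob below 1 rad).
Of amber_a, amber_b, amber_c, amber_d only 2 to 4 are there at a start; the rules pass over those that are not, and their reading is None.
At some moment in a run one of amber_a, amber_b, amber_c, amber_d may be knocked a few centimetres aside while the robot is not near it.
It also fails if it takes over 210 s, if anything falls off the work surface, if the arm or the gripper's body presses on something with over 40 N, if the wrist force passes 120 N, or if a joint passes its speed limit or range.

ROBOT

A 6-joint arm with a two-finger parallel gripper is mounted at the origin on a cart in front of the work surface, level with it; the furniture and walls round the work are solid. World frame = base frame: x ahead of the robot, y to its left, z up, the work surface at z = 0. Lengths are in mm, angles in rad, forces in N, time in s.
With the tool pointing down it reaches from about 400 to 925 mm from the base axis. Payload 12.5 kg.
Tool frame: the origin (TCP) lies between the finger pads; the fingertips stand 19 mm ahead of it and the grasp point (between the pads) is the TCP (env.nose_length is the distance from the TCP to the fingertips, in mm); z points along the fingers, y is the line along which they close (so a half turn about z gives the same grasp; the last joint's range is limited). The gripper opens to 95 mm and grips with 3 to 60 N. Pads are 20 mm wide; open, the fingers measure 119 mm over their backs; the gripper's body (75 mm by 180 mm) begins 59 mm behind the grasp point.
Start: joints at [1.062, 0.491, 1.559, -0, 1.092, -0.106], TCP at [244.983, 575.005, 203.361] pointing down, gripper open.
Joint ranges: [-3.1, 3.1], [-0.84, 2.19], [0.05, 2.79], [-1.13, 4.28], [0.06, 2.93], [-2.69, 2.69]. Speed limits (rad/s): [2.22, 2.22, 2.79, 3.14, 3.14, 3.14].

INTERFACE

Orientations are given as [roll, pitch, yaw] about the fixed x, y, z axes, in that order (R = Rz(yaw) Ry(pitch) Rx(roll)).
In Python, from cell import env gives the robot as it stands. The module is installed in compiled form; this text tells all that it offers.
- The arm moves only by the tool drive_tool, never from a script. Its argument "rows" is a list that holds one entry, the list of rows, each a list of 7 numbers: the shift along the tool's x, y, z scaled (see below), then the turn, a rotation vector about the tool's x, y, z scaled (see below), then the opening, from 0 (shut) to 1 (fully open). In form: [[[tx, ty, tz, ax, ay, az, jaw], ...]]. A call has 1 to 5 rows; each row shifts and turns the commanded pose from where the row before left it, along the tool's axes as they then stand; what a row does not reach is not made up. The controller multiplies each number of a shift by 250 mm and each number of a turn by 180 degrees. A row lasts 1/8 s, in which the tool goes at most 62.5 mm and 10.7 degrees, less where a joint would pass 70% of its speed; a pose out of reach is approached as far as the arm can. A call with a number of a shift or a turn outside -1 to 1 is refused whole. A call with a gripper value outside its range is refused whole. The fingers move at their own pace and stop on an object; the grip force is fixed at half the most. Time passes only in rows, so rows that do not move let the fingers close. It gives the time, the measured TCP pose, the force, the opening and the grip force at its end, in the units of the state.
- env.state(): the state, without advancing time (a new reading comes with each control period).
- env.read_camera(name): name is "scene" or "top" or "wrist"; returns a dict with "color" (480x640x3 uint8, blue, green, red), "camera_matrix" (3x3 intrinsics, pixels), "pose" (4x4, takes a point from camera to world coordinates). Camera axes: x right, y up, looking along -z (the intrinsics and any distortion apply to the point x, -y, -z); pixel columns grow to the right and rows downward; lengths in mm; the calibration is good to about 2 mm. A picture is of the moment at which its call begins. There is no depth.
- env.job_done(): hands the job in; it is judged then, once.
Trained networks look in a picture, given as the dict that the camera call returned (one of the last four; its "shot" number tells which), for a name from the list of things; names that differ only in an ending like _2 or _b are one class to them, and where a whole thing is asked for, a point or a joint stands for the part that bears it (a point fixed in the world has none). Each returns a list of dicts, best first, with "score" (0 to 1); they miss things now and then, are a little off and sometimes report something else, mostly with a low value. They report only what shows in the picture. A call takes as long as a camera call. They do not tell look-alikes from the thing itself.
- env.search_frame(name, picture): "at" ([x, y, z] in mm, in the coordinates of the camera as it stood for that picture, good to about 4 mm: the middle of the surface that is visible of it).
- env.place_of(name, picture): "at" ([x, y, z] in mm, in the coordinates of the camera as it stood for that picture, good to about 4 mm: a listed point, or the origin of a listed thing).
The state is a dict: "t": time; "joints": joint angles; "qvel": joint speeds; "tau": joint torques, N m; "eef_pos": TCP position; "tcp_rot": TCP orientation; "ft_force": force on the tool from outside, world axes, zero at the start; "moment": the same for the moment, N m; "opening": opening from 0.0 (shut) to 1.0 (fully open); "grip_force": force on a finger pad.
Only numpy, scipy, OpenCV 4.12 (cv2) and the standard library are available. Lean on these libraries where they do the work, as an engineer would, in place of code of your own. Each camera call takes 0.05 s, during which the arm holds its last target. There are 200 camera calls.

## Working session

There is one attempt and no reset: what is moved stays moved. The work goes in short steps, Python scripts to look and compute and a tool call to move; the robot and the scene stay as the last step left them, time stands still between calls to the robot, and variables do not carry over. Pictures are saved under pics/ and viewed, at most 14 in all, crops included, and the job is handed in when it is done.

Besides the shell and the picture viewer there is one more tool, called as a command line: name --argument value ..., lists and objects as JSON in quotes. drive_tool: Moves the arm, as the interface text tells. Its arguments: {"type":"object","properties":{"rows":{"type":"array","items":{"type":"array","items":{"type":"array","items":{"type":"number","minimum":-1,"maximum":1}}}}},"required":["rows"]}

```bash
mkdir -p pics
cat > h.py <<'E'
from cell import env
import numpy as np, cv2
def W(pic,at): 
    P=np.array(pic["pose"]); return (P@np.r_[at,1])[:3]
def px(pic,p):
    P=np.array(pic["pose"]); c=np.linalg.inv(P)@np.r_[p,1]; K=np.array(pic["camera_matrix"])
    v=K@np.array([c[0],-c[1],-c[2]]); return v[:2]/v[2]
def ray(pic,u,v,z):
    "world point on plane z for pixel"
    P=np.array(pic["pose"]); K=np.array(pic["camera_matrix"])
    d=np.linalg.inv(K)@np.array([u,v,1.]); d=P[:3,:3]@np.array([d[0],-d[1],-d[2]]); o=P[:3,3]
    return o+d*(z-o[2])/d[2]
def look(pic,names,f="place_of",n=5,ms=0.2):
    for nm in names:
        for r in getattr(env,f)(nm,pic)[:n]:
            if r["score"]>=ms:
                w=W(pic,r["at"]); print(nm,f[:5],round(r["score"],2),w.round(0),px(pic,w).round(0))
E
python3 - <<'E'
from h import *
print(env.state())
for c in ("scene","top"):
    p=env.read_camera(c); cv2.imwrite(f"pics/{c}0.png",p["color"]); print(c,p["pose"],p["camera_matrix"])
    look(p,["rack","stop_face","knob_bar","handle_grip","handle_hinge","amber_a","amber_c","dropper","beaker","petri_dish"])
E
```

```text
{'t': 0.0, 'joints': array([ 1.06238710e+00,  4.91544331e-01,  1.55944778e+00,  1.07583662e-05,
        1.09166743e+00, -1.05619556e-01]), 'qvel': array([0.00145118, 0.00039187, 0.00089992, 0.00150361, 0.00119148,
       0.00130919]), 'tau': array([-1.29514810e-03, -6.12632632e+01, -2.58187151e+01,  6.91069616e-02,
        4.81841702e-02, -5.67055599e-05]), 'eef_pos': array([244.85865665, 574.77067574, 202.77178214]), 'tcp_rot': array([-3.14053272e+00, -1.21963457e-04,  2.73879796e+00]), 'ft_force': array([ 0.54018671, -0.30708372,  0.018545  ]), 'moment': array([-0.02035935,  0.00692137,  0.02295   ]), 'grip_force': 0.0, 'opening': 0.9954915286449658}
scene [[ 4.76643957e-01  4.54459661e-01 -7.52513757e-01 -4.80778764e+02]
 [-8.78727943e-01  2.21521300e-01 -4.22806713e-01 -5.63348851e+02]
 [-2.54507698e-02  8.62783130e-01  5.04933192e-01  7.81279465e+02]
 [ 0.00000000e+00  0.00000000e+00  0.00000000e+00  1.00000000e+00]] [[557.55839257   0.         324.70356148]
 [  0.         557.55839257 238.73475455]
 [  0.           0.           1.        ]]
rack place 0.72 [579. 213.   2.] [267
[... 1626 characters left out ...]
 place 0.91 [429. 189.  30.] [234. 291.]
handle_hinge place 0.94 [580. 202.  27.] [230. 229.]
handle_hinge place 0.48 [ 411. -318.   -4.] [439. 301.]
amber_a place 0.73 [356. 130.   0.] [259. 320.]
amber_a place 0.65 [ 413. -319.   -5.] [440. 300.]
amber_a place 0.57 [ 547. -351.   -4.] [453. 247.]
amber_a place 0.56 [ 549. -206.   -1.] [395. 245.]
amber_c place 0.73 [356. 130.   0.] [259. 320.]
amber_c place 0.65 [ 413. -319.   -5.] [440. 300.]
amber_c place 0.57 [ 547. -351.   -4.] [453. 247.]
amber_c place 0.56 [ 549. -206.   -1.] [395. 245.]
dropper place 0.78 [ 333. -368.   -8.] [459. 333.]
beaker place 0.76 [751.  -7.   1.] [317. 164.]
petri_dish place 0.67 [741. 160.   3.] [250. 166.]
```

View pics/scene0.png

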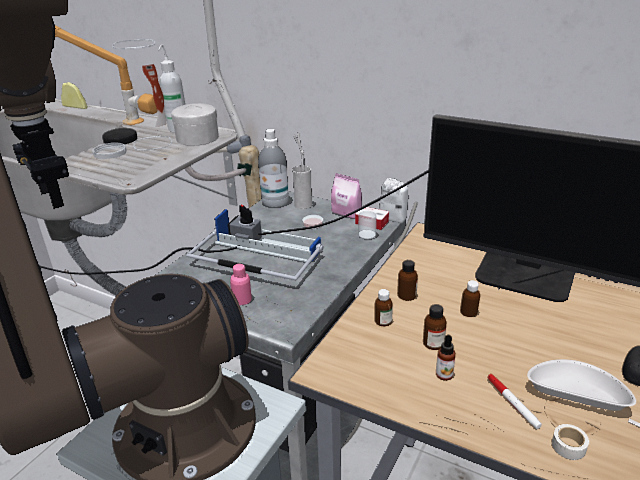

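View pics/top0.png

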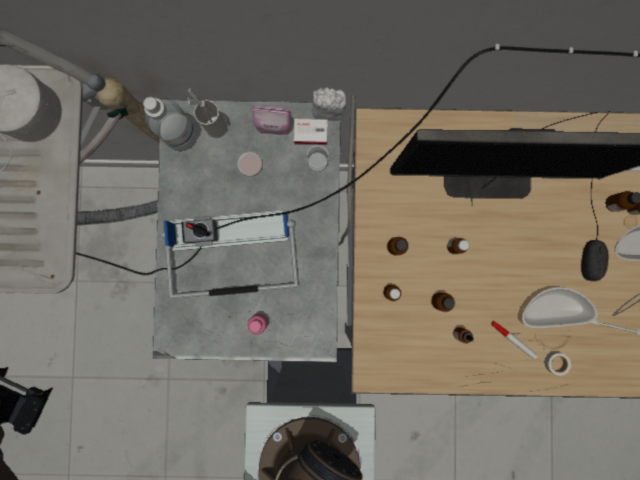

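Top view: black caps (amber_a/b) at px (398,246) and (444,301), white caps (amber_c/d) at (460,246) and (393,293). The dropper is at (463,335) and the pink look-alike at (258,324). In the carrier, the stop knob is at (200,230) and the handle grip at (234,291). A dark cable crosses the carrier, so I'll check its height.

```bash
cat >> h.py <<'E'
def plan(tgt,yaw=None,n=None,frm=None):
    "print row (per-row numbers, count) to go straight from the current/frm pose [x,y,z,yaw deg] to tgt; tool down"
    if frm is None:
        s=env.state(); frm=[*s["eef_pos"],np.degrees(s["tcp_rot"][2])]
    p0=np.array(frm[:3],float); y0=frm[3]; yaw=y0 if yaw is None else yaw
    d=np.array(tgt,float)-p0; dy=(yaw-y0+180)%360-180
    n=n or max(1,int(np.ceil(max(np.linalg.norm(d)/55,abs(dy)/10))))
    # translation if turned first/with: integrate rows with per-row yaw
    for i in range(n):
        a=np.radians(y0+dy*i/n); s=d/n/250
        print([round(float(v),3) for v in (np.cos(a)*s[0]+np.sin(a)*s[1], np.sin(a)*s[0]-np.cos(a)*s[1], -s[2],0,0,-dy/n/180)])
    return [*tgt,yaw]
E
python3 - <<'E'
from h import *
p=env.read_camera("wrist"); s=env.state()
P=np.array(p["pose"]); print(P.round(3)); R=cv2.Rodrigues
from scipy.spatial.transform import Rotation as Ro
T=np.eye(4);T[:3,:3]=Ro.from_euler("xyz",s["tcp_rot"]).as_matrix();T[:3,3]=s["eef_pos"]
print("cam in tool",(np.linalg.inv(T)@P).round(3), p["camera_matrix"][0][0])
t=env.read_camera("top");c=env.read_camera("scene")
cab=np.array([(40,268),(180,250),(265,236),(310,225),(350,208),(387,187),(430,170)],float)
for u,v in [(150,272),(182,262),(230,226),(285,213),(350,185),(385,160)]:
    best=[]
    for z in range(-20,900,5):
        q=px(c,ray(t,u,v,z)); 
        if 40<q[0]<430: best.append((abs(np.interp(q[0],cab[:,0],cab[:,1])-q[1]),z))
    print(u,v,min(best) if best else None, ray(t,u,v,min(best)[1]).round(0) if best else "")
plan([470,215,400],95)
cv2.imwrite("pics/topc.png",cv2.resize(t["color"][200:340,140:320],None,fx=4,fy=4,interpolation=cv2.INTER_CUBIC))
E
```

```text
[[ 3.92000e-01 -8.90000e-01 -2.34000e-01  1.79821e+02]
 [ 9.20000e-01  3.79000e-01  1.00000e-01  6.03173e+02]
 [-0.00000e+00 -2.54000e-01  9.67000e-01  3.85223e+02]
 [ 0.00000e+00  0.00000e+00  0.00000e+00  1.00000e+00]]
cam in tool [[ 1.00000e-03  9.67000e-01  2.54000e-01  7.10070e+01]
 [ 1.00000e+00 -1.00000e-03  0.00000e+00  3.77000e-01]
 [ 1.00000e-03  2.54000e-01 -9.67000e-01 -1.81871e+02]
 [ 0.00000e+00  0.00000e+00  0.00000e+00  1.00000e+00]] 430.17364914516685
150 272 (np.float64(0.11742888176880228), 0) [470. 404.   0.]
182 262 (np.float64(0.4089412936201029), 25) [496. 319.  25.]
230 226 (np.float64(0.327111582368218), 35) [586. 202.  35.]
285 213 (np.float64(0.6205102547094157), 95) [613.  65.  95.]
350 185 (np.float64(0.5443016127021281), 190) [665. -78. 190.]
385 160 (np.float64(0.8302544966263667), 220) [ 713. -148.  220.]
[-0.155, -0.108, -0.087, 0.0, 0.0, 0.038]
[-0.167, -0.089, -0.087, 0.0, 0.0, 0.038]
[-0.176, -0.068, -0.087, 0.0, 0.0, 0.038]
[-0.183, -0.047, -0.087, 0.0, 0.0, 0.038]
[-0.187, -0.024, -0.087, 0.0, 0.0, 0.038]
[-0.189, -0.002, -0.087, 0.0, 0.0, 0.038]
[-0.188, 0.021, -0.087, 0.0, 0.0, 0.038]
[-0.184, 0.043, -0.087, 0.0, 0.0, 0.038]
[-0.177, 0.065, -0.087, 0.0, 0.0, 0.038]
```

View pics/topc.png

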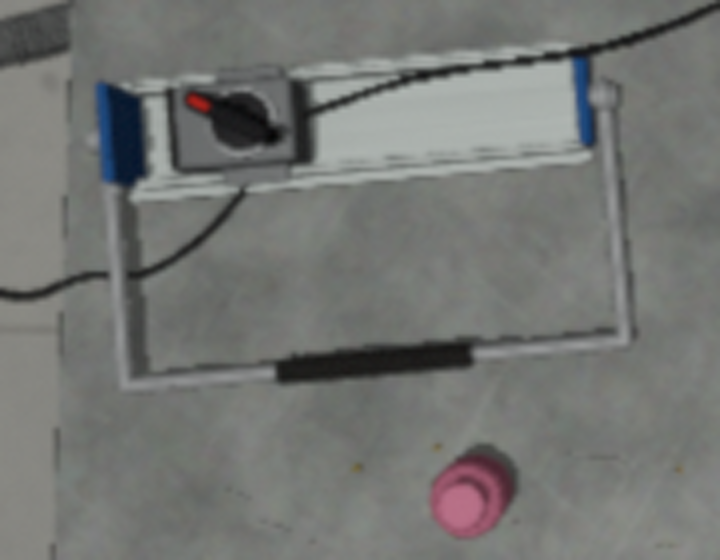

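The crop shows the knob bar with its red end at crop (198,103), the end plate on the left at (120,135) and the low block on the right at (583,100). The cable passes through the stop, so it is probably only visual; I'll carry in front of it and watch the forces. Now moving over the carrier.

drive_tool --rows '[[[-0.155,-0.108,-0.087,0,0,0.038,1],[-0.167,-0.089,-0.087,0,0,0.038,1],[-0.176,-0.068,-0.087,0,0,0.038,1],[-0.183,-0.047,-0.087,0,0,0.038,1],[-0.187,-0.024,-0.087,0,0,0.038,1]]]'

```text
t: 1.88
eef_pos: [371.0, 373.6, 313.0]
tcp_rot: [3.141, -0.0, 2.138]
ft_force: [0.2, 1.0, -0.4]
opening: 0.998
grip_force: 0.0
```

drive_tool --rows '[[[-0.189,-0.002,-0.087,0,0,0.038,1],[-0.188,0.021,-0.087,0,0,0.038,1],[-0.184,0.043,-0.087,0,0,0.038,1],[-0.177,0.065,-0.087,0,0,0.038,1],[0,0,0,0,0,0,1]]]'

```text
t: 2.5
eef_pos: [472.7, 213.1, 400.4]
tcp_rot: [3.139, -0.0, 1.66]
ft_force: [-0.4, 0.5, -0.5]
opening: 1.001
grip_force: 0.0
```

Run:
```python
from h import *
s=env.state(); print(s["t"],s["eef_pos"],s["tcp_rot"])
p=env.read_camera("wrist"); cv2.imwrite("pics/w1.png",p["color"])
look(p,["rack","stop_face","knob_bar","handle_grip","handle_hinge","end_plate"])
t=env.read_camera("top")
a=ray(t,140+277/4,200+372/4,30);b=ray(t,140+472/4,200+353/4,30);print(a,b,np.degrees(np.arctan2(*(a-b)[[0,1]])))
```

```text
2.5 [472.67626271 213.14517519 400.35229406] [ 3.13906971e+00 -2.96835936e-04  1.65960776e+00]
rack place 0.66 [578. 208.   1.] [398. 184.]
stop_face place 0.58 [566. 312.  39.] [406. 103.]
knob_bar place 0.8 [576. 267. 104.] [420. 144.]
handle_grip place 0.73 [431. 193.  27.] [288. 188.]
handle_hinge place 0.55 [584. 206.  31.] [407. 189.]
[422.32680191 248.72409017  30.        ] [435.87938879 130.72143571  30.        ] -6.551705445959385
```

View pics/w1.png

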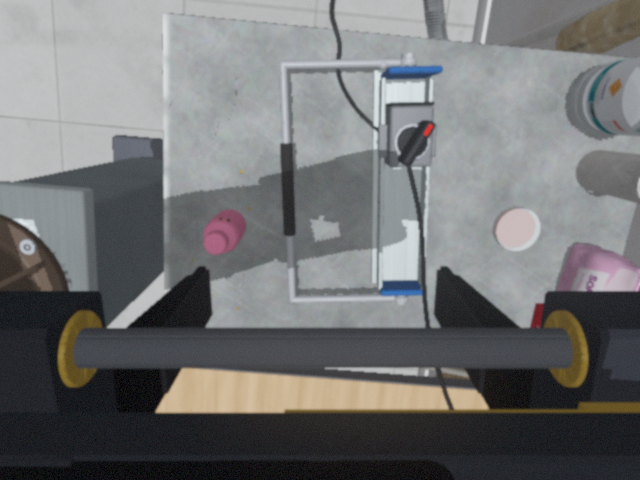

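Wrist view: knob bar at (415,145) with its red end at (428,128), handle grip at (288,190), end plate at (410,71) and low block at (402,288). Refining the carrier pose with rays.

Run:
```python
from h import *
p=env.read_camera("wrist"); c=p["color"]
def pr(n,*l):
    w=[ray(p,u,v,z) for u,v,z in l]; d=w[0]-w[1]; print(n,[x.round(1) for x in w],"yaw",np.degrees(np.arctan2(-d[0],d[1])).round(2))
pr("sleeve",(287,145,30),(288.5,235,30)); pr("wire",(286,72,30),(292.5,293,30)); pr("lip",(377.5,85,34),(376,280,34))
pr("rlip",(431,82,34),(427,280,34))
cv2.imwrite("pics/w1c.png",cv2.resize(c[55:305,270:450],None,fx=3.2,fy=2.4,interpolation=cv2.INTER_CUBIC)[:600])
k=cv2.resize(c[55:180,360:450],None,fx=6,fy=4.8,interpolation=cv2.INTER_CUBIC)
k2=cv2.resize(c[180:305,360:450],None,fx=6,fy=4.8,interpolation=cv2.INTER_CUBIC)
# edges by subpixel: lips columns per row
g=cv2.cvtColor(c,cv2.COLOR_BGR2GRAY)
for v in (180,200,220,240,260,275): print(v,g[v,368:440].tolist())
cv2.imwrite("pics/k.png",np.vstack([k])[:600])
```

```text
sleeve [array([422.7, 250.3,  30. ]), array([433.4, 133.5,  30. ])] yaw 5.24
wire [array([415. , 336.4,  30. ]), array([445.1,  51.6,  30. ])] yaw 6.03
lip [array([526.3, 331.9,  34. ]), array([556.3,  83. ,  34. ])] yaw 6.88
rlip [array([590. , 341.4,  34. ]), array([625.1,  89.6,  34. ])] yaw 7.93
180 [108, 109, 109, 109, 107, 110, 117, 135, 145, 149, 146, 137, 117, 110, 121, 138, 143, 142, 139, 145, 151, 151, 150, 150, 149, 148, 147, 148, 148, 149, 149, 150, 152, 153, 149, 150, 150, 150, 149, 149, 149, 147, 136, 102, 70, 61, 65, 89, 122, 142, 148, 150, 148, 147, 140, 124, 108, 102, 108, 142, 185, 208, 207, 191, 174, 164, 164, 162, 163, 163, 163, 163]
200 [108, 106, 108, 109, 104, 107, 119, 138, 148, 149, 144, 131, 114, 114, 130, 144, 148, 147, 150, 150, 153, 150, 149, 150, 150, 149, 149, 150, 148, 151, 151, 152, 153, 152, 152, 151, 151, 150, 149, 146, 148, 149, 148, 148, 152, 149, 145, 117, 83, 64, 55, 66, 95, 122, 126, 111, 104, 110, 141, 184, 207, 205, 191, 175, 164, 163, 163, 166, 167, 168, 166, 168]
220 [110, 114, 112, 114, 114, 117, 131, 141, 150, 147, 138, 120, 107, 115, 132
[... 661 characters left out ...]
3, 163, 162, 172, 198, 208, 209, 198, 164, 131, 152, 188, 202, 200, 197, 206, 211, 213, 212, 213, 211, 213, 214, 215, 213, 212, 213, 213, 210, 210, 210, 211, 212, 211, 210, 210, 210, 208, 210, 215, 214, 213, 215, 213, 213, 212, 211, 211, 203, 180, 143, 109, 88, 73, 58, 70, 110, 146, 157, 159, 157, 159, 158, 158, 160, 157, 160, 162, 164, 165]
275 [163, 161, 160, 153, 157, 182, 202, 209, 204, 185, 151, 137, 170, 198, 206, 205, 209, 210, 212, 212, 211, 211, 210, 214, 213, 212, 210, 208, 209, 212, 209, 209, 209, 211, 211, 210, 209, 208, 208, 207, 209, 211, 211, 211, 212, 211, 210, 210, 210, 206, 189, 153, 120, 109, 99, 78, 64, 56, 75, 116, 154, 174, 176, 178, 176, 176, 173, 160, 124, 81, 50, 43]
```

View pics/k.png

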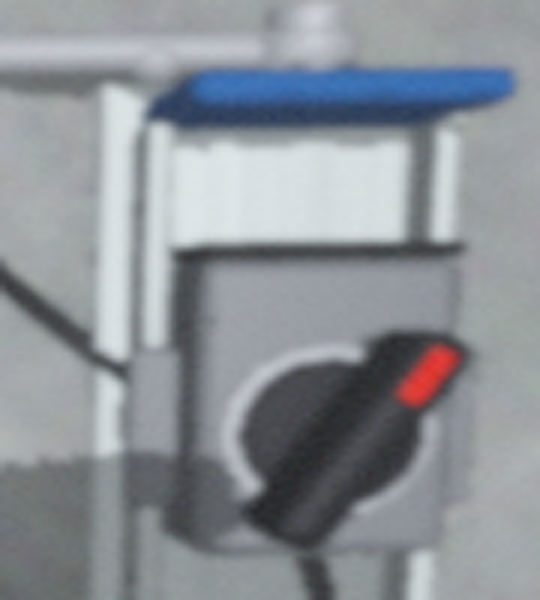

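Run:
```python
from h import *
p=env.read_camera("wrist")
def pr(n,*l):
    w=[ray(p,u,v,z) for u,v,z in l]; d=w[0]-w[1]; print(n,[x.round(1) for x in w],"yaw",np.degrees(np.arctan2(-d[0],d[1])).round(2))
pr("L",(381,180,34),(379.2,275,34));pr("R",(429.5,180,34),(427.2,240,34));pr("C",(406.5,180,34),(405,240,34))
print("knob",ray(p,419.5,148,110)); pr("bar",(360+445/6,55+345/4.8,110),(360+280/6,55+525/4.8,110))
print("stopface", ray(p,360+325/6,55+245/4.8,70),"plate top inner",ray(p,360+330/6,55+125/4.8,80),ray(p,360+160/6,55+125/4.8,80),ray(p,360+500/6,55+97/4.8,80))
pr("stop top", (360+455/6,55+255/4.8,70),(360+440/6,55+548/4.8,70))
plan([573,267,180],57)
```

```text
L [array([545.6, 218.2,  34. ]), array([559.8,  90.4,  34. ])] yaw 6.36
R [array([607.1, 224.1,  34. ]), array([616.6, 145.2,  34. ])] yaw 6.9
C [array([577.9, 221.3,  34. ]), array([587.5, 142.4,  34. ])] yaw 6.88
knob [571.0921742  265.95157188 110.        ]
bar [array([583.3, 289.3, 110. ]), array([559.9, 247.3, 110. ])] yaw -29.08
stopface [566.93228288 310.1909215   70.        ] plate top inner [561.8928773  336.03137316  80.        ] [530.80509662 333.05748656  80.        ] [591.97020879 345.00519916  80.        ]
stop top [array([591.9, 310.3,  70. ]), array([600.2, 241.3,  70. ])] yaw 6.86
[0.033, 0.085, 0.175, 0.0, 0.0, 0.043]
[0.044, 0.08, 0.175, 0.0, 0.0, 0.043]
[0.055, 0.073, 0.175, 0.0, 0.0, 0.043]
[0.064, 0.065, 0.175, 0.0, 0.0, 0.043]
[0.072, 0.056, 0.175, 0.0, 0.0, 0.043]
```

drive_tool --rows '[[[0.033,0.085,0.175,0,0,0.043,0.6],[0.044,0.08,0.175,0,0,0.043,0.6],[0.055,0.073,0.175,0,0,0.043,0.6],[0.064,0.065,0.175,0,0,0.043,0.6],[0.072,0.056,0.175,0,0,0.038,0.6]]]'

```text
t: 3.62
eef_pos: [573.6, 266.9, 178.8]
tcp_rot: [3.142, -0.0, 1.001]
ft_force: [0.1, -0.1, -0.3]
opening: 0.605
grip_force: 0.0
```

drive_tool --rows '[[[0,0,0,0,0,0,0.6]]]'

```text
t: 3.75
eef_pos: [572.4, 266.4, 176.8]
tcp_rot: [-3.138, 0.005, 1.005]
ft_force: [-0.1, -0.0, 0.4]
opening: 0.603
grip_force: 0.0
```

Run:
```python
from h import *
plan([572,266.5,99],57,n=2)
p=env.read_camera("wrist"); look(p,["knob_bar","stop_face"]); p=env.read_camera("scene"); look(p,["knob_bar","stop_face"])
```

```text
[-0.0, -0.001, 0.156, 0.0, 0.0, 0.002]
[-0.0, -0.001, 0.156, 0.0, 0.0, 0.002]
knob_bar place 0.57 [570. 269. 104.] [317. 236.]
stop_face place 0.85 [568. 314.  38.] [284. 164.]
knob_bar place 0.66 [569. 268. 103.] [245. 210.]
stop_face place 0.85 [566. 312.  40.] [233. 228.]
```

drive_tool --rows '[[[0,0,0.156,0,0,0,0.6],[0,0,0.156,0,0,0,0.6],[0,0,0,0,0,0,0],[0,0,0,0,0,0,0],[0,0,0,0,0,0,0]]]'

```text
t: 4.68
eef_pos: [573.9, 266.6, 104.4]
tcp_rot: [3.14, -0.002, 1.005]
ft_force: [0.4, 0.4, 0.9]
opening: 0.34
grip_force: 0.0
```

drive_tool --rows '[[[0,0,0,0,0,0,0],[0,0,0,0,0,0,0]]]'

```text
t: 4.92
eef_pos: [573.3, 266.4, 102.9]
tcp_rot: [3.141, -0.001, 1.005]
ft_force: [0.1, -0.1, 0.4]
opening: 0.134
grip_force: 0.0
```

drive_tool --rows '[[[0,0,0.012,0,0,0,0],[0,0,0,0,0,0,0],[0,0,0,0,0,0,0]]]'

```text
t: 5.3
eef_pos: [573.1, 266.3, 99.2]
tcp_rot: [-3.141, 0.0, 1.005]
ft_force: [0.8, -1.5, 0.9]
opening: 0.01
grip_force: 0.0
```

drive_tool --rows '[[[0,0,0,0,0,-0.05,0],[0,0,0,0,0,-0.05,0],[0,0,0,0,0,-0.05,0],[0,0,0,0,0,-0.05,0],[0,0,0,0,0,-0.05,0]]]'

```text
t: 5.92
eef_pos: [573.1, 266.3, 99.2]
tcp_rot: [-3.141, -0.0, 1.795]
ft_force: [-0.0, -0.6, -0.3]
opening: 0.006
grip_force: 0.0
```

drive_tool --rows '[[[0,0,0,0,0,-0.05,0],[0,0,0,0,0,-0.05,0],[0,0,0,0,0,-0.05,0],[0,0,0,0,0,-0.05,0],[0,0,0,0,0,0,0]]]'

```text
t: 6.55
eef_pos: [573.1, 266.3, 99.3]
tcp_rot: [-3.142, -0.0, 2.417]
ft_force: [0.6, 0.8, 0.7]
opening: 0.004
grip_force: 0.0
```

Run:
```python
from h import *
p=env.read_camera("wrist"); c=p["color"]; cv2.imwrite("pics/w2.png",c)
look(p,["knob_bar","stop_face"]); print(px(p,env.state()["eef_pos"]))
s=env.read_camera("scene"); look(s,["knob_bar","stop_face"])
cv2.imwrite("pics/s2.png",cv2.resize(s["color"][150:290,170:350],None,fx=4,fy=4))
```

```text
knob_bar place 0.9 [572. 268. 102.] [323. 280.]
[321.81248428 281.34834278]
knob_bar place 0.47 [568. 267. 103.] [245. 210.]
stop_face place 0.83 [562. 312.  39.] [233. 229.]
```

View pics/w2.png

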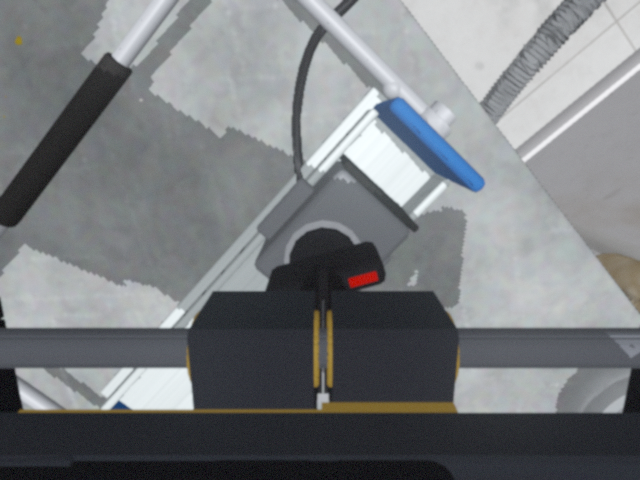

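View pics/s2.png

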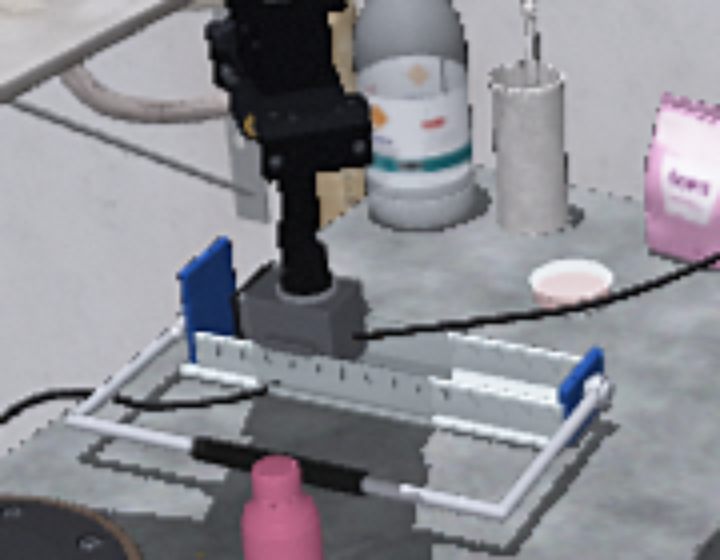

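Run:
```python
import cv2,numpy as np
c=cv2.imread("pics/w2.png")[210:330,240:420]
c=(255*(c/255.)**0.45).astype(np.uint8)
cv2.imwrite("pics/w2c.png",cv2.resize(c,None,fx=4.4,fy=4.4,interpolation=cv2.INTER_CUBIC))
```

```text
(no output)
```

View pics/w2c.png

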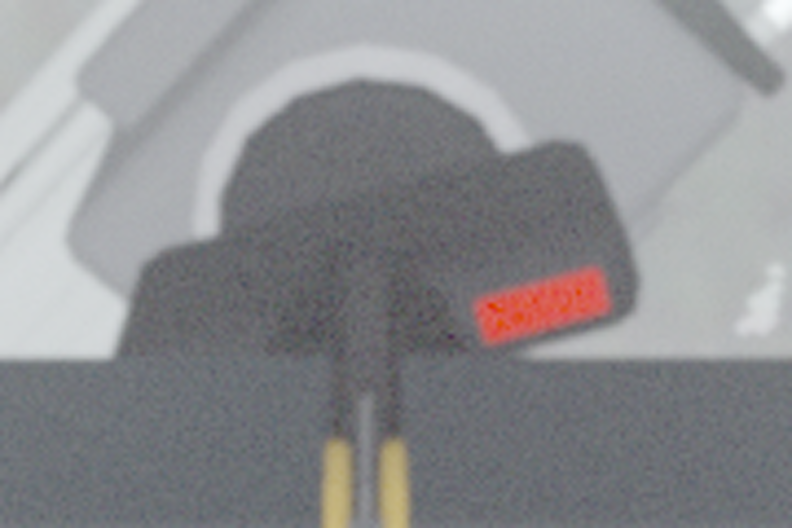

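The crop shows the bar still at about 61° (red end at crop (540,305)) with the fingers shut on top of it, so the grasp missed. I'll lift, open, realign to 61° and look.

drive_tool --rows '[[[0,0,-0.2,0,0,0,0],[0,0,0,0,0,0.055,0.4],[0,0,0,0,0,0.055,0.4],[0,0,0,0,0,0.055,0.4],[0,0,0,0,0,0.055,0.4]]]'

```text
t: 7.48
eef_pos: [573.1, 266.3, 149.4]
tcp_rot: [3.142, -0.0, 1.72]
ft_force: [-0.3, -0.3, 0.2]
opening: 0.362
grip_force: 0.0
```

drive_tool --rows '[[[0,0,0,0,0,0.055,0.4],[0,0,0,0,0,0.055,0.4],[0,0,0,0,0,0.055,0.4],[0,0,0,0,0,0.045,0.4],[0,0,0,0,0,0,0.4]]]'

```text
t: 8.1
eef_pos: [573.1, 266.3, 149.4]
tcp_rot: [-3.142, -0.0, 1.068]
ft_force: [-0.1, -0.4, -1.0]
opening: 0.397
grip_force: 0.0
```

Run:
```python
from h import *
s0=env.state();print(s0["eef_pos"],np.degrees(s0["tcp_rot"]),s0["ft_force"])
p=env.read_camera("wrist"); c=p["color"]
look(p,["knob_bar","stop_face"]); e=s0["eef_pos"]; print(px(p,e),px(p,e-[0,0,19]),px(p,[572,267,110]))
s=env.read_camera("scene"); look(s,["knob_bar","stop_face"]); print(px(s,e),px(s,e-[0,0,19]),px(s,[572,267,110]))
a=(255*(c[150:480,170:470]/255.)**0.45).astype(np.uint8)
b=(255*(cv2.resize(s["color"][120:270,195:320],None,fx=3.2,fy=3.2,interpolation=cv2.INTER_CUBIC)/255.)**.6).astype(np.uint8)
H=480; a=cv2.resize(a,(400,H)); b=cv2.resize(b,(400,H)); cv2.imwrite("pics/w3.png",np.hstack([a,b]))
```

```text
[573.12064354 266.29404468 149.35320039] [-1.79999701e+02 -3.57538801e-03  6.11740101e+01] [-0.0866711  -0.39829728 -0.99862616]
knob_bar place 0.82 [572. 271. 101.] [316. 245.]
stop_face place 0.75 [565. 312.  40.] [279. 172.]
[322.01004415 282.37953679] [322.04973212 268.18744071] [319.63512752 255.33813118]
knob_bar place 0.73 [423. 189.  30.] [239. 267.]
knob_bar place 0.58 [571. 270. 103.] [245. 210.]
stop_face place 0.62 [566. 315.  37.] [232. 228.]
[244.43411043 193.94394802] [245.14017506 200.44277666] [245.42315386 207.43236293]
```

View pics/w3.png

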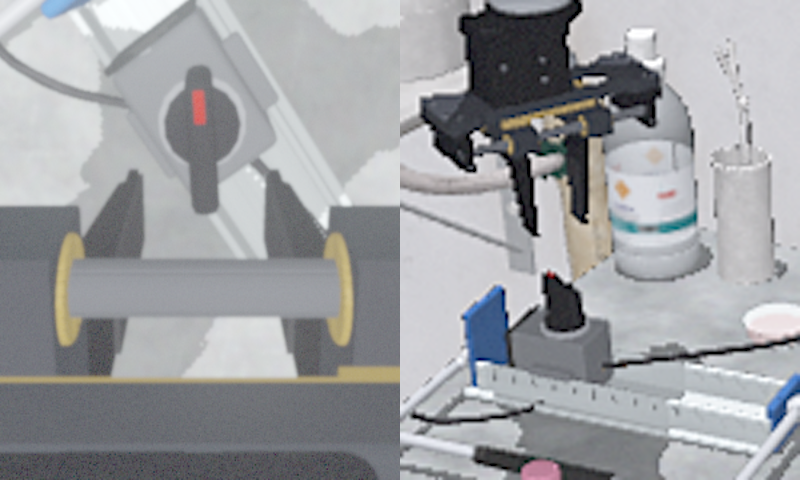

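Left: the bar is centred between the open fingers (crop (203,140)). Right: the bar stands below the fingers. Retrying the grasp, watching each step.

drive_tool --rows '[[[0,0,0.1,0,0,0,0.4],[0,0,0.1,0,0,0,0.4],[0,0,0,0,0,0,0.4],[0,0,0,0,0,0,0.4],[0,0,0,0,0,0,0.2]]]'

```text
t: 9.02
eef_pos: [573.6, 266.5, 100.5]
tcp_rot: [3.14, -0.001, 1.068]
ft_force: [0.3, 0.4, -0.0]
opening: 0.338
grip_force: 0.0
```

drive_tool --rows '[[[0,0,0,0,0,0,0.15],[0,0,0,0,0,0,0.15],[0,0,0,0,0,0,0.15]]]'

```text
t: 9.4
eef_pos: [573.2, 266.3, 99.5]
tcp_rot: [3.141, -0.0, 1.067]
ft_force: [-0.7, -0.6, 0.1]
opening: 0.149
grip_force: 0.0
```

Run:
```python
from h import *
s0=env.state();e=s0["eef_pos"];print(e,np.degrees(s0["tcp_rot"]),s0["ft_force"],s0["opening"],s0["grip_force"])
p=env.read_camera("wrist"); c=p["color"]
look(p,["knob_bar","stop_face"]);print(px(p,e),px(p,e-[0,0,19]),px(p,[572,267,110]))
a=(255*(c[180:330,230:410]/255.)**0.45).astype(np.uint8)
cv2.imwrite("pics/w4.png",cv2.resize(a,None,fx=4,fy=4,interpolation=cv2.INTER_CUBIC))
```

```text
[573.16916792 266.32817826  99.50590906] [ 1.79993875e+02 -1.38875658e-02  6.11608741e+01] [-0.66420911 -0.56641089  0.1438017 ] 0.14926891405741666 0.0
knob_bar place 0.8 [573. 268. 101.] [320. 282.]
stop_face place 0.64 [564. 311.  39.] [270. 186.]
[322.00281499 282.36793741] [322.03787892 268.1814834 ] [318.82710465 291.36419504]
```

View pics/w4.png

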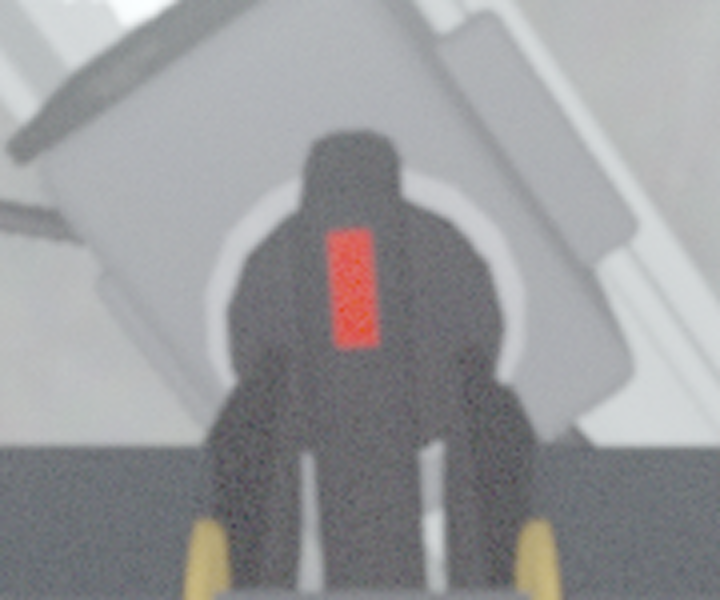

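The fingers now straddle the bar (crop 280–445) with about 2 mm to spare per side. Closing.

drive_tool --rows '[[[0,0,0,0,0,0,0.08],[0,0,0,0,0,0,0.08],[0,0,0,0,0,0,0.08]]]'

```text
t: 9.93
eef_pos: [573.2, 266.3, 99.3]
tcp_rot: [3.142, -0.0, 1.067]
ft_force: [0.5, 0.1, 0.2]
opening: 0.08
grip_force: 0.0
```

Run:
```python
from h import *
s0=env.state();e=s0["eef_pos"];print(e,np.degrees(s0["tcp_rot"]),s0["ft_force"],s0["opening"],s0["grip_force"])
p=env.read_camera("wrist"); c=p["color"]
a=(255*(c[180:330,230:410]/255.)**0.45).astype(np.uint8)
cv2.imwrite("pics/w5.png",cv2.resize(a,None,fx=4,fy=4,interpolation=cv2.INTER_CUBIC))
```

```text
[573.15043498 266.31522925  99.34906588] [ 1.79999949e+02 -4.19392571e-03  6.11628768e+01] [0.53806524 0.13935375 0.16246679] 0.08029248376050137 0.0
```

View pics/w5.png

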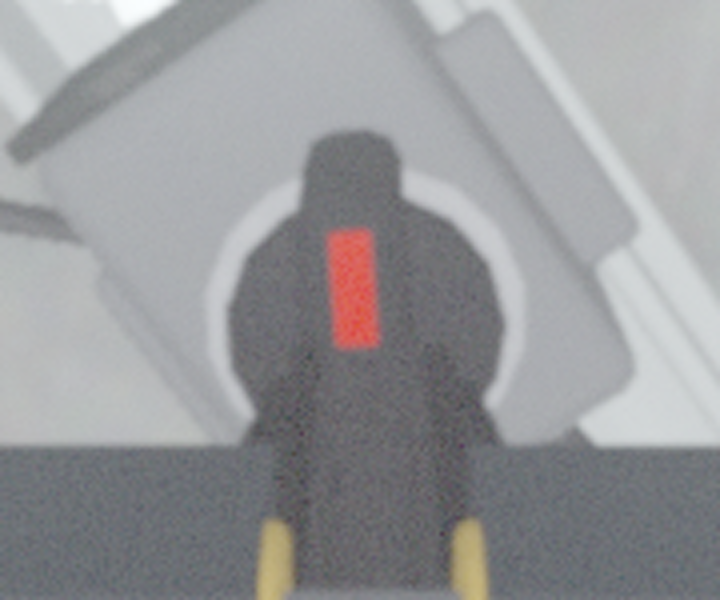

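The fingers look flush, yet no contact is felt. In the scene view the tips project well above the stated 19 mm nose, so the fingers are probably shorter than told or the height is off. Checking `env.nose_length`.

Run:
```python
from h import *
print(env.nose_length,[a for a in dir(env) if a[0]!="_"])
s=env.read_camera("scene"); e=env.state()["eef_pos"]; print(px(s,e),px(s,e-[0,0,19]))
b=(255*(cv2.resize(s["color"][140:250,195:295],None,fx=5.4,fy=5.4,interpolation=cv2.INTER_CUBIC)/255.)**.5).astype(np.uint8)
cv2.imwrite("pics/s5.png",b)
```

```text
19.0 ['IKError', 'job_done', 'nose_length', 'place_of', 'read_camera', 'search_frame', 'state']
[246.26578305 210.87416766] [246.94820701 217.15494591]
```

View pics/s5.png

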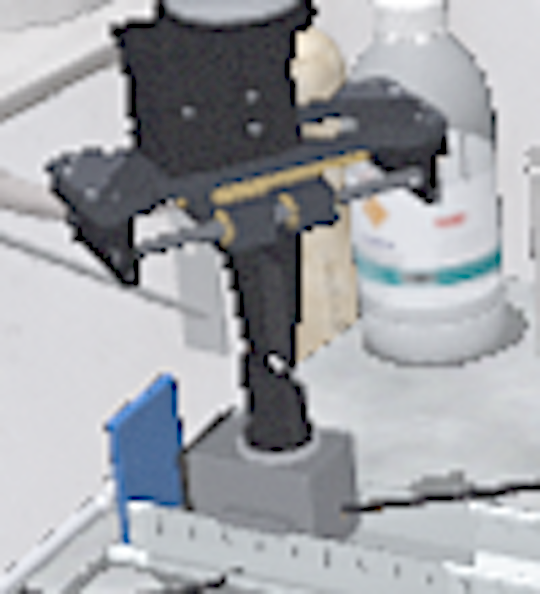

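The scene crop shows the tips at (283,370), just above the bar top: the gripper really sits about 24 mm higher than reported. I'll open, go down in steps watching the force, and close.

drive_tool --rows '[[[0,0,0,0,0,0,0.35],[0,0,0,0,0,0,0.35],[0,0,0,0,0,0,0.35],[0,0,0.04,0,0,0,0.35],[0,0,0.032,0,0,0,0.35]]]'

```text
t: 10.65
eef_pos: [572.9, 266.2, 80.4]
tcp_rot: [-3.141, 0.0, 1.067]
ft_force: [0.5, -0.8, 0.0]
opening: 0.351
grip_force: 0.0
```

drive_tool --rows '[[[0,0,0.008,0,0,0,0.35],[0,0,0,0,0,0,0.0],[0,0,0,0,0,0,0.0],[0,0,0,0,0,0,0.0],[0,0,0,0,0,0,0.0]]]'

```text
t: 11.28
eef_pos: [572.6, 266.7, 79.6]
tcp_rot: [-3.141, 0.0, 1.068]
ft_force: [-5.2, 3.3, 2.2]
opening: 0.125
grip_force: 29.4
```

drive_tool --rows '[[[0,0,0,0,0,0,0.0],[0,0,0,0,0,0,0.0]]]'

```text
t: 11.52
eef_pos: [572.5, 266.7, 79.6]
tcp_rot: [-3.141, 0.0, 1.068]
ft_force: [-4.8, 2.4, 2.4]
opening: 0.127
grip_force: 29.4
```

Gripped (29 N at 12 mm). Turning anticlockwise.

drive_tool --rows '[[[0,0,0,0,0,-0.05,0],[0,0,0,0,0,-0.05,0],[0,0,0,0,0,-0.05,0],[0,0,0,0,0,-0.05,0],[0,0,0,0,0,-0.05,0]]]'

```text
t: 12.15
eef_pos: [573.0, 266.8, 79.5]
tcp_rot: [3.141, -0.001, 1.858]
ft_force: [-2.0, 3.7, -0.1]
opening: 0.127
grip_force: 29.9
```

drive_tool --rows '[[[0,0,0,0,0,-0.05,0],[0,0,0,0,0,-0.05,0],[0,0,0,0,0,-0.05,0],[0,0,0,0,0,-0.02,0],[0,0,0,0,0,0,0]]]'

```text
t: 12.78
eef_pos: [573.3, 266.4, 79.5]
tcp_rot: [3.141, -0.0, 2.386]
ft_force: [-0.9, 0.9, -0.0]
opening: 0.121
grip_force: 30.0
```

Run:
```python
from h import *
s=env.state(); print({k:np.round(s[k],3) for k in("eef_pos","tcp_rot","ft_force","moment","opening","grip_force")},np.degrees(s["tcp_rot"][2]))
e=s["eef_pos"]; a=np.radians(6.7); v=np.array([-np.sin(a),np.cos(a),0])
plan(e-154*v,None,n=10)
```

```text
{'eef_pos': array([573.255, 266.391,  79.455]), 'tcp_rot': array([ 3.141, -0.   ,  2.386]), 'ft_force': array([-0.872,  0.942, -0.041]), 'moment': array([ 0.181,  0.173, -0.287]), 'opening': np.float64(0.121), 'grip_force': np.float64(30.023)} 136.68811646166154
[-0.047, -0.04, -0.0, 0.0, 0.0, -0.0]
[-0.047, -0.04, -0.0, 0.0, 0.0, -0.0]
[-0.047, -0.04, -0.0, 0.0, 0.0, -0.0]
[-0.047, -0.04, -0.0, 0.0, 0.0, -0.0]
[-0.047, -0.04, -0.0, 0.0, 0.0, -0.0]
[-0.047, -0.04, -0.0, 0.0, 0.0, -0.0]
[-0.047, -0.04, -0.0, 0.0, 0.0, -0.0]
[-0.047, -0.04, -0.0, 0.0, 0.0, -0.0]
[-0.047, -0.04, -0.0, 0.0, 0.0, -0.0]
[-0.047, -0.04, -0.0, 0.0, 0.0, -0.0]
```

drive_tool --rows '[[[-0.047,-0.04,0,0,0,0,0],[-0.094,-0.08,0,0,0,0,0],[-0.094,-0.08,0,0,0,0,0],[-0.094,-0.08,0,0,0,0,0],[-0.094,-0.08,0,0,0,0,0]]]'

```text
t: 13.4
eef_pos: [588.3, 127.0, 79.5]
tcp_rot: [-3.141, -0.001, 2.385]
ft_force: [-0.9, 3.0, 0.4]
opening: 0.126
grip_force: 30.0
```

drive_tool --rows '[[[-0.047,-0.04,0,0,0,0,0],[0,0,0,0,0,0,0]]]'

```text
t: 13.65
eef_pos: [590.0, 111.7, 79.4]
tcp_rot: [-3.141, -0.0, 2.385]
ft_force: [-4.0, -2.2, 3.1]
opening: 0.123
grip_force: 30.0
```

drive_tool --rows '[[[0,0,0,0,0,0,0.5],[0,0,0,0,0,0,0.5],[0,0,-0.1,0,0,0,0.8],[0,0,-0.24,0,0,0,0.8],[0,0,-0.24,0,0,0,0.8]]]'

```text
t: 14.28
eef_pos: [590.1, 113.6, 225.8]
tcp_rot: [-3.141, -0.0, 2.388]
ft_force: [1.1, 0.0, -0.0]
opening: 0.59
grip_force: 0.0
```

Run:
```python
from h import *
t=env.read_camera("top"); look(t,["knob_bar","stop_face","amber_a","dropper"])
s=env.read_camera("scene"); look(s,["knob_bar","stop_face","amber_a"])
cv2.imwrite("pics/s6.png",s["color"])
```

```text
amber_a place 0.81 [ 546. -353.   -5.] [453. 247.]
amber_a place 0.8 [ 545. -207.   -5.] [395. 246.]
amber_a place 0.76 [ 433. -199.   -4.] [392. 291.]
amber_a place 0.55 [ 413. -317.   -7.] [438. 300.]
amber_a place 0.55 [578. 207.  -2.] [230. 230.]
dropper place 0.8 [ 333. -369.   -6.] [459. 332.]
knob_bar place 0.83 [588. 116. 103.] [298. 219.]
amber_a place 0.88 [ 543. -207.   -6.] [407. 296.]
amber_a place 0.85 [ 431. -192.   -4.] [382. 320.]
amber_a place 0.74 [ 553. -350.   -8.] [468. 311.]
amber_a place 0.69 [ 409. -314.   -7.] [432. 344.]
amber_a place 0.69 [347. 135.   1.] [240. 299.]
```

Run:
```python
from h import *
f=plan([430,0,120],96.7); print(); plan([430,0,16],96.7,n=2,frm=f)
```

```text
[0.031, -0.153, 0.082, 0.0, 0.0, 0.045]
[0.01, -0.156, 0.082, 0.0, 0.0, 0.045]
[-0.012, -0.156, 0.082, 0.0, 0.0, 0.045]
[-0.034, -0.153, 0.082, 0.0, 0.0, 0.045]
[-0.055, -0.147, 0.082, 0.0, 0.0, 0.045]

[0.0, 0.0, 0.208, 0.0, 0.0, -0.0]
[0.0, 0.0, 0.208, 0.0, 0.0, -0.0]
```

Next I'll touch the free metal table near (430,0) with closed fingers to calibrate the height.

drive_tool --rows '[[[0.031,-0.153,0.082,0,0,0.045,0.3],[0.01,-0.156,0.082,0,0,0.045,0.1],[-0.012,-0.156,0.082,0,0,0.045,0],[-0.034,-0.153,0.082,0,0,0.045,0],[-0.055,-0.147,0.082,0,0,0.045,0]]]'

```text
t: 15.35
eef_pos: [428.7, 0.2, 120.8]
tcp_rot: [-3.141, -0.0, 1.676]
ft_force: [0.0, -0.5, -1.0]
opening: 0.332
grip_force: 0.0
```

drive_tool --rows '[[[0,0,0.208,0,0,0,0],[0,0,0.2,0,0,0,0],[0,0,0,0,0,0,0]]]'

```text
t: 15.72
eef_pos: [428.1, 0.9, 17.2]
tcp_rot: [-3.134, -0.002, 1.68]
ft_force: [-0.3, -0.6, 0.5]
opening: 0.029
grip_force: 0.0
```

drive_tool --rows '[[[0,0,0.02,0,0,0,0],[0,0,0,0,0,0,0]]]'

```text
t: 15.98
eef_pos: [430.7, 0.7, 16.1]
tcp_rot: [3.139, 0.0, 1.68]
ft_force: [0.3, -0.9, 0.8]
opening: 0.001
grip_force: 0.0
```

drive_tool --rows '[[[0,0,0.02,0,0,0,0],[0,0,0,0,0,0,0]]]'

```text
t: 16.23
eef_pos: [430.2, 0.7, 10.2]
tcp_rot: [3.141, 0.0, 1.68]
ft_force: [-0.1, -0.6, -0.9]
opening: 0.002
grip_force: 0.0
```

drive_tool --rows '[[[0,0,0.016,0,0,0,0],[0,0,0,0,0,0,0]]]'

```text
t: 16.48
eef_pos: [429.9, 0.7, 5.6]
tcp_rot: [-3.141, -0.0, 1.68]
ft_force: [0.7, -0.5, -0.4]
opening: 0.002
grip_force: 0.0
```

Reported z is already far below the nominal contact height of 19 mm with no contact, so the offset is real. Going on in small steps.

drive_tool --rows '[[[0,0,0.016,0,0,0,0],[0,0,0,0,0,0,0]]]'

```text
t: 16.73
eef_pos: [429.9, 0.7, 1.5]
tcp_rot: [-3.141, -0.0, 1.68]
ft_force: [0.8, 0.2, 0.6]
opening: 0.005
grip_force: 0.0
```

drive_tool --rows '[[[0,0,0.012,0,0,0,0],[0,0,0,0,0,0,0]]]'

```text
t: 16.98
eef_pos: [429.9, 0.7, -1.4]
tcp_rot: [-3.141, -0.0, 1.68]
ft_force: [0.0, 0.5, 0.8]
opening: 0.004
grip_force: 0.0
```

drive_tool --rows '[[[0,0,0.008,0,0,0,0],[0,0,0,0,0,0,0]]]'

```text
t: 17.23
eef_pos: [430.0, 0.7, -3.3]
tcp_rot: [-3.141, -0.0, 1.68]
ft_force: [-0.7, 0.4, 0.6]
opening: 0.003
grip_force: 0.0
```

drive_tool --rows '[[[0,0,0.008,0,0,0,0],[0,0,0,0,0,0,0]]]'

```text
t: 17.48
eef_pos: [430.0, 0.7, -5.3]
tcp_rot: [-3.141, -0.0, 1.68]
ft_force: [-0.7, -0.5, 0.2]
opening: 0.008
grip_force: 0.0
```

drive_tool --rows '[[[0,0,0.008,0,0,0,0],[0,0,0,0,0,0,0]]]'

```text
t: 17.73
eef_pos: [430.0, 0.7, -7.3]
tcp_rot: [-3.141, -0.0, 1.68]
ft_force: [-0.2, 0.0, -0.3]
opening: 0.008
grip_force: 0.0
```

drive_tool --rows '[[[0,0,0.008,0,0,0,0],[0,0,0,0,0,0,0]]]'

```text
t: 17.98
eef_pos: [430.0, 0.7, -9.3]
tcp_rot: [-3.141, -0.0, 1.68]
ft_force: [-0.3, 0.4, 1.0]
opening: 0.002
grip_force: 0.0
```

drive_tool --rows '[[[0,0,0.008,0,0,0,0],[0,0,0,0,0,0,0]]]'

```text
t: 18.23
eef_pos: [430.1, 0.7, -11.0]
tcp_rot: [3.141, 0.0, 1.68]
ft_force: [-0.4, 0.0, 5.6]
opening: 0.001
grip_force: 2.8
```

drive_tool --rows '[[[0,0,0.008,0,0,0,0],[0,0,0,0,0,0,0]]]'

```text
t: 18.48
eef_pos: [430.1, 0.7, -11.2]
tcp_rot: [3.14, 0.0, 1.68]
ft_force: [-6.7, -0.7, 46.8]
opening: 0.004
grip_force: 23.6
```

Contact at reported z = -11, so tip height = reported z + 11. I'll lift, move over the first black-capped bottle, and make one confirming crop of the candidates: black caps at top px (398,246) and (444,301), white caps at (460,246) and (393,293). The pink one at (258,324) and the dropper at (463,335) are excluded.

Run:
```python
from h import *
f=plan([430,0,120],96.7,n=3); print(); f=plan([545,-207,120],96.7,frm=f)
t=env.read_camera("top"); s=env.read_camera("scene")
a=cv2.resize(t["color"][225:355,370:490],None,fx=3.3,fy=3.3,interpolation=cv2.INTER_CUBIC); b=cv2.resize(s["color"][250:390,360:490],(400,a.shape[0]),interpolation=cv2.INTER_CUBIC)
cv2.imwrite("pics/d1.png",np.hstack([a,b]))
```

```text
[-0.001, -0.0, -0.175, 0.0, 0.0, -0.001]
[-0.001, -0.0, -0.175, 0.0, 0.0, -0.001]
[-0.001, -0.0, -0.175, 0.0, 0.0, -0.001]

[-0.175, 0.072, -0.0, 0.0, 0.0, -0.0]
[-0.175, 0.072, -0.0, 0.0, 0.0, -0.0]
[-0.175, 0.072, -0.0, 0.0, 0.0, -0.0]
[-0.175, 0.072, -0.0, 0.0, 0.0, -0.0]
[-0.175, 0.072, -0.0, 0.0, 0.0, -0.0]
```

View pics/d1.png

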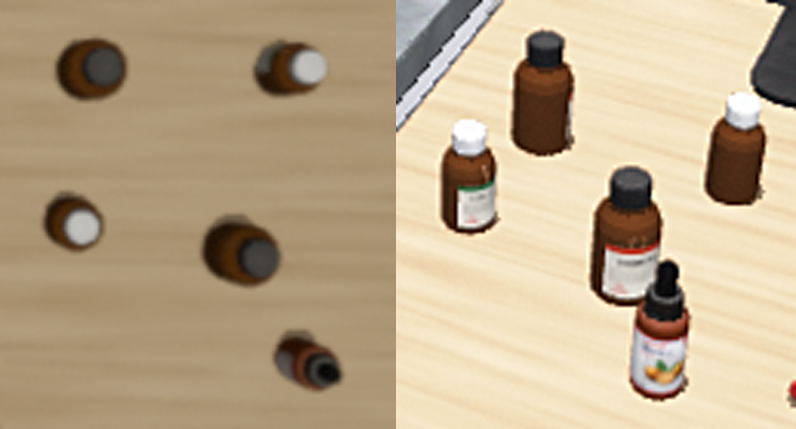

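The crop confirms it: black caps at (104,66) and (258,257), white caps at (308,66) and (81,227), and the dropper with teat at (325,372). Moving over the first black one.

drive_tool --rows '[[[0,0,-0.175,0,0,0,0.3],[0,0,-0.175,0,0,0,0.8],[0,0,-0.175,0,0,0,0.8],[-0.175,0.072,0,0,0,0,0.8],[-0.175,0.072,0,0,0,0,0.8]]]'

```text
t: 19.2
eef_pos: [476.1, -83.3, 118.9]
tcp_rot: [3.14, 0.001, 1.681]
ft_force: [-0.4, 0.4, 0.1]
opening: 0.475
grip_force: 0.0
```

drive_tool --rows '[[[-0.175,0.072,0,0,0,0,0.8],[-0.175,0.072,0,0,0,0,0.8],[-0.175,0.072,0,0,0,0,0.8],[0,0,0,0,0,0,0.8]]]'

```text
t: 19.7
eef_pos: [544.2, -209.4, 117.4]
tcp_rot: [3.141, 0.0, 1.678]
ft_force: [-0.2, -0.2, 0.5]
opening: 0.793
grip_force: 0.0
```

```bash
cat >> h.py <<'E'
def capc(pic,guess,z,r=22):
    "centre of the cap (near-neutral blob) nearest guess; ray at z"
    u,v=px(pic,[guess[0],guess[1],z]); c=pic["color"].astype(int); u0,v0=int(u),int(v)
    y0,x0=max(0,v0-r),max(0,u0-r); w=c[y0:v0+r,x0:u0+r]
    sat=w.max(2)-w.min(2); m=((sat<22)).astype(np.uint8)
    n,l,st,ce=cv2.connectedComponentsWithStats(m)
    best=[(np.hypot(ce[i][0]+x0-u,ce[i][1]+y0-v),i) for i in range(1,n) if st[i][4]>25]
    d,i=min(best); q=ce[i]+[x0,y0]; return ray(pic,q[0],q[1],z)[:2].round(1),q.round(1),st[i][2:5]
E
python3 - <<'E'
from h import *
t=env.read_camera("top"); 
for n,u,v,z in(("A1",401.5,245,89),("C1",463.3,245,76),("C2",394.5,293.8,76),("A2",448.2,302.9,89)):
    w=ray(t,u,v,z); print(n,w[:2].round(1),*capc(t,w,z))
w=env.read_camera("wrist"); look(w,["amber_a"]); print(env.state()["eef_pos"])
print(capc(w,(545,-207),88,40))
cv2.imwrite("pics/wb.png",w["color"])
E
```

```text
A1 [ 544.1 -206.8] [ 552.7 -195.3] [396.6 241.2] [ 35  44 520]
C1 [ 547.4 -354.3] [ 538.1 -355.4] [463.7 248.9] [ 41  44 566]
C2 [ 430.3 -193.7] [ 430.8 -196. ] [395.5 293.6] [  44   44 1732]
A2 [ 412.1 -315.8] [ 416.4 -300. ] [441.4 300.9] [  36   44 1386]
amber_a place 0.92 [ 433. -199.   -5.] [170. 192.]
amber_a place 0.85 [ 549. -352.   -4.] [310. 393.]
amber_a place 0.56 [ 550. -208.   -4.] [331. 222.]
amber_a place 0.45 [ 408. -318.   -4.] [135. 339.]
[ 542.70629937 -206.31515029  117.6993536 ]
(array([ 545.1, -203. ]), array([326.5, 252.6]), array([  52,   56, 2237], dtype=int32))
```

Run:
```python
from h import *
print(env.state()["eef_pos"]); f=plan([545.5,-207,13],96.7,n=2)
f=plan([545.5,-207,150],96.7,n=3,frm=f); print()
a=np.radians(6.7); C=np.array([579,208]); v=np.array([-np.sin(a),np.cos(a)])
for s in (109,60.5,15,-27.5): print(s,(C+s*v).round(1))
t=C+109*v
f=plan([*t,140],96.7,frm=f,n=8);print(); plan([*t,26],96.7,frm=f,n=4)
```

```text
[ 542.70629937 -206.31515029  117.6993536 ]
[-0.002, 0.005, 0.209, 0.0, 0.0, -0.001]
[-0.002, 0.005, 0.209, 0.0, 0.0, -0.001]
[0.0, 0.0, -0.183, 0.0, 0.0, -0.0]
[0.0, 0.0, -0.183, 0.0, 0.0, -0.0]
[0.0, 0.0, -0.183, 0.0, 0.0, -0.0]

109 [566.3 316.3]
60.5 [571.9 268.1]
15 [577.2 222.9]
-27.5 [582.2 180.7]
[0.259, 0.041, 0.005, 0.0, 0.0, -0.0]
[0.259, 0.041, 0.005, 0.0, 0.0, -0.0]
[0.259, 0.041, 0.005, 0.0, 0.0, -0.0]
[0.259, 0.041, 0.005, 0.0, 0.0, -0.0]
[0.259, 0.041, 0.005, 0.0, 0.0, -0.0]
[0.259, 0.041, 0.005, 0.0, 0.0, -0.0]
[0.259, 0.041, 0.005, 0.0, 0.0, -0.0]
[0.259, 0.041, 0.005, 0.0, 0.0, -0.0]

[0.0, 0.0, 0.114, 0.0, 0.0, -0.0]
[0.0, 0.0, 0.114, 0.0, 0.0, -0.0]
[0.0, 0.0, 0.114, 0.0, 0.0, -0.0]
[0.0, 0.0, 0.114, 0.0, 0.0, -0.0]
```

drive_tool --rows '[[[-0.002,0.008,0.209,0,0,0,0.8],[-0.002,0.005,0.209,0,0,0,0.8],[0,0,0,0,0,0,0.8],[0,0,0,0,0,0,0.3],[0,0,0,0,0,0,0.3]]]'

```text
t: 20.48
eef_pos: [547.6, -207.8, 15.8]
tcp_rot: [3.139, 0.002, 1.68]
ft_force: [-1.0, -0.0, -0.7]
opening: 0.645
grip_force: 0.0
```

drive_tool --rows '[[[0,0,0,0,0,0,0.3],[0,0,0,0,0,0,0.3],[0,0,0,0,0,0,0.3]]]'

```text
t: 20.85
eef_pos: [547.0, -207.8, 14.5]
tcp_rot: [3.14, 0.001, 1.68]
ft_force: [-1.4, 0.7, 8.1]
opening: 0.464
grip_force: 30.0
```

Gripped. Lifting and carrying.

drive_tool --rows '[[[0,0,-0.05,0,0,0,0.3],[0,0,-0.17,0,0,0,0.3],[0,0,-0.17,0,0,0,0.3],[0,0,-0.17,0,0,0,0.3],[0.15,0.03,0,0,0,0,0.3]]]'

```text
t: 21.48
eef_pos: [551.3, -171.1, 157.4]
tcp_rot: [3.136, 0.003, 1.677]
ft_force: [0.4, -0.0, -1.6]
opening: 0.468
grip_force: 30.0
```

drive_tool --rows '[[[0.21,0.036,0,0,0,0,0.3],[0.21,0.036,0,0,0,0,0.3],[0.21,0.036,0,0,0,0,0.3],[0.21,0.036,0,0,0,0,0.3],[0.21,0.036,0,0,0,0,0.3]]]'

```text
t: 22.1
eef_pos: [566.0, 98.1, 154.3]
tcp_rot: [3.141, -0.0, 1.68]
ft_force: [0.1, -0.4, -1.5]
opening: 0.464
grip_force: 30.0
```

drive_tool --rows '[[[0.21,0.036,0,0,0,0,0.3],[0.21,0.036,0,0,0,0,0.3],[0.21,0.036,0,0,0,0,0.3],[0.15,0.02,0,0,0,0,0.3],[0,0,0,0,0,0,0.3]]]'

```text
t: 22.72
eef_pos: [576.1, 295.9, 153.9]
tcp_rot: [3.141, -0.0, 1.683]
ft_force: [-0.4, -0.6, -1.4]
opening: 0.463
grip_force: 30.0
```

Run:
```python
from h import *
s=env.state();print(s["eef_pos"],s["ft_force"],s["opening"])
plan([566.3,316.3,140],96.7,n=2)
t=env.read_camera("top"); look(t,["rack","stop_face","knob_bar","amber_a"])
```

```text
[576.11246494 295.88338664 153.89438447] [-0.42892522 -0.60105939 -1.4210223 ] 0.4632889831511688
[0.043, -0.015, 0.028, 0.0, 0.0, -0.001]
[0.043, -0.015, 0.028, 0.0, 0.0, -0.001]
rack place 0.59 [580. 207.  -2.] [230. 230.]
stop_face place 0.91 [586. 154.  38.] [249. 226.]
stop_face place 0.35 [ 332. -368.   -7.] [459. 333.]
knob_bar place 0.77 [590. 111. 101.] [265. 223.]
amber_a place 0.86 [ 414. -318.   -6.] [439. 300.]
amber_a place 0.69 [ 436. -195.   -4.] [390. 290.]
amber_a place 0.65 [578. 296. 137.] [180. 225.]
amber_a place 0.61 [ 548. -352.   -5.] [453. 246.]
```

drive_tool --rows '[[[0.043,-0.014,0.028,0,0,0,0.3],[0.043,-0.013,0.028,0,0,0,0.3],[0,0,0.15,0,0,0,0.3],[0,0,0.15,0,0,0,0.3],[0,0,0,0,0,0,0.3]]]'

```text
t: 23.6
eef_pos: [565.9, 314.2, 61.9]
tcp_rot: [-3.136, 0.001, 1.68]
ft_force: [-0.5, -0.4, -0.5]
opening: 0.467
grip_force: 30.0
```

drive_tool --rows '[[[0,0,0.06,0,0,0,0.3],[0,0,0.04,0,0,0,0.3],[0,0,0,0,0,0,0.3]]]'

```text
t: 23.98
eef_pos: [567.5, 314.3, 39.3]
tcp_rot: [-3.141, 0.0, 1.68]
ft_force: [0.1, 0.6, -0.3]
opening: 0.461
grip_force: 30.0
```

Run:
```python
from h import *
s=env.state();print(s["eef_pos"],s["ft_force"],s["opening"],s["moment"])
```

```text
[567.50291891 314.25915461  39.32330021] [ 0.10701124  0.64686482 -0.30989598] 0.4609482575110954 [-0.06445826  0.06169911  0.03332479]
```

drive_tool --rows '[[[0,0,0.02,0,0,0,0.3],[0,0,0.02,0,0,0,0.3],[0,0,0,0,0,0,0.3]]]'

```text
t: 24.35
eef_pos: [567.5, 314.2, 29.3]
tcp_rot: [-3.141, 0.0, 1.68]
ft_force: [0.7, -0.4, -1.3]
opening: 0.467
grip_force: 30.0
```

drive_tool --rows '[[[0,0,0.004,0,0,0,0.3],[0.012,0,0,0,0,0,0.3],[0,0,0,0,0,0,0.3]]]'

```text
t: 24.72
eef_pos: [567.4, 317.4, 28.7]
tcp_rot: [3.141, 0.0, 1.68]
ft_force: [0.3, -0.9, -0.7]
opening: 0.466
grip_force: 30.0
```

drive_tool --rows '[[[0.006,0,0,0,0,0,0.3],[0,0,0,0,0,0,0.3]]]'

```text
t: 24.98
eef_pos: [567.4, 317.4, 28.7]
tcp_rot: [-3.141, 0.002, 1.68]
ft_force: [1.8, -11.0, 1.4]
opening: 0.464
grip_force: 30.0
```

In contact with the end plate (11 N). Releasing and going to the second black-capped bottle.

drive_tool --rows '[[[-0.004,0,0.004,0,0,0,0.3],[0,0,0,0,0,0,0.7],[0,0,0,0,0,0,0.7],[0,0,0,0,0,0,0.7],[0,0,-0.1,0,0,0,0.7]]]'

```text
t: 25.6
eef_pos: [566.3, 317.6, 51.3]
tcp_rot: [-3.138, 0.001, 1.68]
ft_force: [0.5, -0.2, 1.1]
opening: 0.699
grip_force: 0.0
```

drive_tool --rows '[[[0,0,-0.2,0,0,0,0.7],[0,0,-0.2,0,0,0,0.7],[0,0,0,0,0,0,0.7]]]'

```text
t: 25.98
eef_pos: [568.7, 318.6, 156.7]
tcp_rot: [3.135, -0.002, 1.68]
ft_force: [0.1, 0.0, -0.1]
opening: 0.7
grip_force: 0.0
```

Run:
```python
from h import *
t=env.read_camera("top"); look(t,["amber_a"])
w=env.read_camera("wrist"); look(w,["amber_a"])
s=env.state();print(s["eef_pos"])
f=plan([411,-316.5,125],96.7,n=13)
```

```text
amber_a place 0.91 [ 412. -318.   -5.] [439. 300.]
amber_a place 0.91 [353. 131.   2.] [258. 321.]
amber_a place 0.77 [569. 320.   8.] [184. 233.]
amber_a place 0.77 [ 546. -353.   -5.] [453. 247.]
amber_a place 0.54 [ 436. -201.   -3.] [392. 290.]
amber_a place 0.81 [571. 319.   9.] [327. 213.]
[566.68837863 317.62562357 151.33825514]
[-0.189, -0.069, 0.008, 0.0, 0.0, -0.0]
[-0.189, -0.069, 0.008, 0.0, 0.0, -0.0]
[-0.189, -0.069, 0.008, 0.0, 0.0, -0.0]
[-0.189, -0.069, 0.008, 0.0, 0.0, -0.0]
[-0.189, -0.069, 0.008, 0.0, 0.0, -0.0]
[-0.189, -0.069, 0.008, 0.0, 0.0, -0.0]
[-0.188, -0.07, 0.008, 0.0, 0.0, -0.0]
[-0.188, -0.07, 0.008, 0.0, 0.0, -0.0]
[-0.188, -0.07, 0.008, 0.0, 0.0, -0.0]
[-0.188, -0.07, 0.008, 0.0, 0.0, -0.0]
[-0.188, -0.07, 0.008, 0.0, 0.0, -0.0]
[-0.188, -0.07, 0.008, 0.0, 0.0, -0.0]
[-0.188, -0.07, 0.008, 0.0, 0.0, -0.0]
```

drive_tool --rows '[[[-0.189,-0.069,0.004,0,0,0,0.7],[-0.189,-0.069,0.004,0,0,0,0.7],[-0.189,-0.069,0.004,0,0,0,0.7],[-0.189,-0.069,0.004,0,0,0,0.7],[-0.189,-0.069,0.004,0,0,0,0.7]]]'

```text
t: 26.8
eef_pos: [506.3, 72.1, 146.4]
tcp_rot: [-3.14, -0.0, 1.68]
ft_force: [1.0, -0.2, -0.0]
opening: 0.697
grip_force: 0.0
```

drive_tool --rows '[[[-0.189,-0.069,0.01,0,0,0,0.7],[-0.188,-0.07,0.01,0,0,0,0.7],[-0.188,-0.07,0.01,0,0,0,0.7],[-0.188,-0.07,0.01,0,0,0,0.7],[-0.188,-0.07,0.01,0,0,0,0.7]]]'

```text
t: 27.42
eef_pos: [445.3, -171.1, 134.0]
tcp_rot: [-3.14, -0.001, 1.68]
ft_force: [0.6, 0.1, -0.2]
opening: 0.701
grip_force: 0.0
```

drive_tool --rows '[[[-0.188,-0.07,0.01,0,0,0,0.7],[-0.188,-0.07,0.01,0,0,0,0.7],[-0.188,-0.07,0.01,0,0,0,0.7],[0,0,0,0,0,0,0.7],[0,0,0,0,0,0,0.7]]]'

```text
t: 28.05
eef_pos: [409.0, -315.0, 126.7]
tcp_rot: [-3.14, -0.002, 1.68]
ft_force: [-0.3, -0.0, -0.5]
opening: 0.699
grip_force: 0.0
```

Run:
```python
from h import *
t=env.read_camera("top"); look(t,["amber_a"])
w=env.read_camera("wrist"); look(w,["amber_a"])
s=env.state();print(s["eef_pos"])
f=plan([411.5,-317,13.5],96.7,n=3)
```

```text
amber_a place 0.88 [351. 131.  -1.] [258. 322.]
amber_a place 0.85 [568. 317.  12.] [185. 233.]
amber_a place 0.73 [ 435. -197.   -5.] [391. 290.]
amber_a place 0.63 [742. 158.   2.] [251. 166.]
amber_a place 0.6 [ 413. -321.   -5.] [440. 300.]
amber_a place 0.79 [ 549. -348.   -4.] [496. 279.]
amber_a place 0.78 [ 410. -314.   -5.] [323. 217.]
amber_a place 0.63 [ 432. -196.   -2.] [375.  51.]
[ 409.72752557 -314.66282544  127.5076637 ]
[-0.003, 0.002, 0.152, 0.0, 0.0, -0.001]
[-0.003, 0.002, 0.152, 0.0, 0.0, -0.001]
[-0.003, 0.002, 0.152, 0.0, 0.0, -0.001]
```

drive_tool --rows '[[[-0.002,0.002,0.152,0,0,0,0.7],[-0.002,0.002,0.152,0,0,0,0.7],[-0.003,0.002,0.15,0,0,0,0.7],[0,0,0,0,0,0,0.7],[0,0,0,0,0,0,0.3]]]'

```text
t: 28.88
eef_pos: [411.6, -317.2, 15.1]
tcp_rot: [3.141, 0.001, 1.681]
ft_force: [0.1, -0.5, 0.4]
opening: 0.642
grip_force: 0.0
```

drive_tool --rows '[[[0,0,0,0,0,0,0.3],[0,0,0,0,0,0,0.3],[0,0,0,0,0,0,0.3],[0,0,0,0,0,0,0.3]]]'

```text
t: 29.38
eef_pos: [411.6, -317.7, 15.2]
tcp_rot: [3.14, 0.001, 1.68]
ft_force: [-0.7, -0.3, 8.2]
opening: 0.464
grip_force: 30.0
```

Run:
```python
from h import *
s=env.state();e=s["eef_pos"];print(e,s["opening"],s["grip_force"])
f=[*e[:2],e[2]+140,96.7]; f=plan([572.3,268,f[2]],96.7,n=12,frm=f)
```

```text
[ 411.56138847 -317.6506941    15.20206887] 0.4640770837621866 30.000973037676886
[0.188, 0.076, -0.0, 0.0, 0.0, -0.0]
[0.188, 0.076, -0.0, 0.0, 0.0, -0.0]
[0.188, 0.076, -0.0, 0.0, 0.0, -0.0]
[0.188, 0.076, -0.0, 0.0, 0.0, -0.0]
[0.188, 0.076, -0.0, 0.0, 0.0, -0.0]
[0.188, 0.076, -0.0, 0.0, 0.0, -0.0]
[0.188, 0.076, -0.0, 0.0, 0.0, -0.0]
[0.188, 0.076, -0.0, 0.0, 0.0, -0.0]
[0.188, 0.076, -0.0, 0.0, 0.0, -0.0]
[0.188, 0.076, -0.0, 0.0, 0.0, -0.0]
[0.188, 0.076, -0.0, 0.0, 0.0, -0.0]
[0.188, 0.076, -0.0, 0.0, 0.0, -0.0]
```

drive_tool --rows '[[[0,0,-0.06,0,0,0,0.3],[0,0,-0.17,0,0,0,0.3],[0,0,-0.17,0,0,0,0.3],[0,0,-0.16,0,0,0,0.3],[0.188,0.076,0,0,0,0,0.3]]]'

```text
t: 30.0
eef_pos: [425.7, -270.6, 157.7]
tcp_rot: [3.137, 0.005, 1.677]
ft_force: [1.0, -0.0, -1.8]
opening: 0.464
grip_force: 30.0
```

drive_tool --rows '[[[0.188,0.076,0,0,0,0,0.3],[0.188,0.076,0,0,0,0,0.3],[0.188,0.076,0,0,0,0,0.3],[0.188,0.076,0,0,0,0,0.3],[0.188,0.076,0,0,0,0,0.3]]]'

```text
t: 30.62
eef_pos: [493.8, -22.9, 155.2]
tcp_rot: [3.141, 0.0, 1.68]
ft_force: [0.5, 0.2, -0.1]
opening: 0.468
grip_force: 30.0
```

drive_tool --rows '[[[0.188,0.076,0,0,0,0,0.3],[0.188,0.076,0,0,0,0,0.3],[0.188,0.076,0,0,0,0,0.3],[0.188,0.076,0,0,0,0,0.3],[0.188,0.076,0,0,0,0,0.3]]]'

```text
t: 31.25
eef_pos: [562.5, 221.1, 155.3]
tcp_rot: [3.141, -0.0, 1.68]
ft_force: [0.8, 0.1, -1.1]
opening: 0.465
grip_force: 30.0
```

drive_tool --rows '[[[0.188,0.076,0,0,0,0,0.3],[0,0,0,0,0,0,0.3],[0,0,0,0,0,0,0.3]]]'

```text
t: 31.62
eef_pos: [575.7, 267.9, 154.6]
tcp_rot: [-3.141, 0.0, 1.681]
ft_force: [-0.2, 0.2, -1.5]
opening: 0.468
grip_force: 30.0
```

Run:
```python
from h import *
s=env.state();e=s["eef_pos"];print(e,s["opening"],s["grip_force"])
plan([572.3,269.5,38],96.7,n=3)
t=env.read_camera("top"); look(t,["amber_a"])
```

```text
[575.7482198  267.90398079 154.5924473 ] 0.46810063683224146 29.995900039211847
[0.003, -0.004, 0.155, 0.0, 0.0, -0.001]
[0.003, -0.004, 0.155, 0.0, 0.0, -0.001]
[0.003, -0.004, 0.155, 0.0, 0.0, -0.001]
amber_a place 0.66 [ 549. -352.   -6.] [453. 246.]
amber_a place 0.63 [589. 157.  12.] [250. 226.]
amber_a place 0.59 [576. 268. 134.] [193. 226.]
amber_a place 0.55 [354. 131.   1.] [258. 321.]
amber_a place 0.55 [587. 157.  39.] [248. 226.]
```

drive_tool --rows '[[[0.001,-0.004,0.155,0,0,0,0.3],[0.001,-0.004,0.155,0,0,0,0.3],[0,-0.004,0.155,0,0,0,0.3],[0,0,0,0,0,0,0.3],[0,0,0,0,0,0,0.3]]]'

```text
t: 32.35
eef_pos: [574.0, 268.1, 39.5]
tcp_rot: [3.14, -0.0, 1.679]
ft_force: [0.7, 0.3, 0.0]
opening: 0.463
grip_force: 30.0
```

drive_tool --rows '[[[0,0,0.02,0,0,0,0.3],[0,0,0.016,0,0,0,0.3],[0,0,0,0,0,0,0.3]]]'

```text
t: 32.72
eef_pos: [573.1, 268.4, 28.9]
tcp_rot: [3.142, -0.0, 1.68]
ft_force: [-0.8, 0.5, -0.7]
opening: 0.467
grip_force: 30.0
```

drive_tool --rows '[[[0.008,0,0,0,0,0,0.3],[0.006,0,0,0,0,0,0.3],[0,0,0,0,0,0,0.3]]]'

```text
t: 33.1
eef_pos: [572.8, 272.1, 28.9]
tcp_rot: [3.141, -0.0, 1.68]
ft_force: [-0.5, -0.5, -1.0]
opening: 0.465
grip_force: 30.0
```

drive_tool --rows '[[[0.006,0,0,0,0,0,0.3],[0.004,0,0,0,0,0,0.3],[0,0,0,0,0,0,0.3]]]'

```text
t: 33.48
eef_pos: [572.5, 274.4, 28.8]
tcp_rot: [3.141, -0.0, 1.68]
ft_force: [-0.4, -0.1, -1.3]
opening: 0.467
grip_force: 30.0
```

Run:
```python
from h import *
t=env.read_camera("top"); look(t,["amber_c"]); s=env.read_camera("scene"); look(s,["amber_c"])
plan([548,-352,140],96.7,n=12,frm=[572.8,273,140,96.7])
```

```text
amber_c place 0.9 [354. 132.   1.] [258. 321.]
amber_c place 0.75 [ 545. -353.   -3.] [453. 247.]
amber_c place 0.63 [571. 276.   8.] [202. 232.]
amber_c place 0.6 [ 434. -200.   -1.] [392. 291.]
amber_c place 0.37 [431. 191.  27.] [233. 290.]
amber_c place 0.92 [348. 137.  -1.] [240. 299.]
amber_c place 0.8 [571. 278.   6.] [246. 240.]
amber_c place 0.8 [ 431. -192.   -6.] [382. 321.]
amber_c place 0.6 [566. 322.   9.] [232. 237.]
amber_c place 0.56 [ 548. -355.   -8.] [469. 313.]
[-0.206, -0.033, -0.0, 0.0, 0.0, -0.0]
[-0.206, -0.033, -0.0, 0.0, 0.0, -0.0]
[-0.206, -0.033, -0.0, 0.0, 0.0, -0.0]
[-0.206, -0.033, -0.0, 0.0, 0.0, -0.0]
[-0.206, -0.033, -0.0, 0.0, 0.0, -0.0]
[-0.206, -0.033, -0.0, 0.0, 0.0, -0.0]
[-0.206, -0.033, -0.0, 0.0, 0.0, -0.0]
[-0.206, -0.033, -0.0, 0.0, 0.0, -0.0]
[-0.206, -0.033, -0.0, 0.0, 0.0, -0.0]
[-0.206, -0.033, -0.0, 0.0, 0.0, -0.0]
[-0.206, -0.033, -0.0, 0.0, 0.0, -0.0]
[-0.206, -0.033, -0.0, 0.0, 0.0, -0.0]
```

drive_tool --rows '[[[0,0,0.003,0,0,0,0.7],[0,0,0,0,0,0,0.7],[0,0,0,0,0,0,0.7],[0,0,-0.1,0,0,0,0.7],[0,0,-0.2,0,0,0,0.7]]]'

```text
t: 34.3
eef_pos: [571.6, 274.0, 102.3]
tcp_rot: [-3.138, 0.001, 1.68]
ft_force: [1.0, -0.7, -0.2]
opening: 0.698
grip_force: 0.0
```

drive_tool --rows '[[[0,0,-0.17,0,0,0,0.7],[-0.206,-0.033,0,0,0,0,0.7],[-0.206,-0.033,0,0,0,0,0.7],[-0.206,-0.033,0,0,0,0,0.7],[-0.206,-0.033,0,0,0,0,0.7]]]'

```text
t: 34.92
eef_pos: [562.0, 64.4, 145.8]
tcp_rot: [3.141, -0.0, 1.68]
ft_force: [1.1, -0.1, 0.1]
opening: 0.702
grip_force: 0.0
```

drive_tool --rows '[[[-0.206,-0.033,0,0,0,0,0.7],[-0.206,-0.033,0,0,0,0,0.7],[-0.206,-0.033,0,0,0,0,0.7],[-0.206,-0.033,0,0,0,0,0.7],[-0.206,-0.033,0,0,0,0,0.7]]]'

```text
t: 35.55
eef_pos: [549.0, -196.2, 145.8]
tcp_rot: [3.141, 0.0, 1.68]
ft_force: [-0.4, -0.2, -0.5]
opening: 0.702
grip_force: 0.0
```

drive_tool --rows '[[[-0.206,-0.033,0,0,0,0,0.7],[-0.206,-0.033,0,0,0,0,0.7],[-0.206,-0.033,0,0,0,0,0.7],[0,0,0,0,0,0,0.7]]]'

```text
t: 36.05
eef_pos: [540.8, -354.0, 145.2]
tcp_rot: [3.141, 0.0, 1.676]
ft_force: [-0.3, 0.9, 0.1]
opening: 0.702
grip_force: 0.0
```

Run:
```python
from h import *
t=env.read_camera("top"); look(t,["amber_c"]); s=env.read_camera("scene"); look(s,["amber_c"])
w=env.read_camera("wrist"); look(w,["amber_c"])
print(env.state()["eef_pos"])
plan([547.5,-352,12.5],96.7,n=3)
```

```text
amber_c place 0.89 [354. 128.  -0.] [260. 321.]
amber_c place 0.8 [ 434. -197.   -4.] [391. 291.]
amber_c place 0.61 [569. 319.  11.] [184. 233.]
amber_c place 0.57 [575. 272.   9.] [203. 231.]
amber_c place 0.57 [ 546. -353.   -5.] [453. 247.]
amber_c place 0.92 [ 433. -194.   -3.] [384. 319.]
amber_c place 0.91 [349. 132.   1.] [242. 299.]
amber_c place 0.78 [572. 276.   7.] [246. 240.]
amber_c place 0.71 [ 551. -353.   -8.] [469. 311.]
amber_c place 0.68 [756.  -6.   1.] [367. 234.]
amber_c place 0.57 [ 547. -350.   -4.] [329. 214.]
[ 541.8184091  -349.61068027  145.75397419]
[-0.004, 0.007, 0.178, 0.0, 0.0, -0.001]
[-0.004, 0.007, 0.178, 0.0, 0.0, -0.001]
[-0.004, 0.007, 0.178, 0.0, 0.0, -0.001]
```

drive_tool --rows '[[[-0.003,0.007,0.178,0,0,0,0.7],[-0.003,0.007,0.178,0,0,0,0.7],[-0.003,0.007,0.178,0,0,0,0.7],[0,0,0.008,0,0,0,0.7],[0,0,0,0,0,0,0.3]]]'

```text
t: 36.98
eef_pos: [547.7, -352.4, 11.5]
tcp_rot: [3.141, 0.001, 1.681]
ft_force: [0.5, -0.4, 0.4]
opening: 0.639
grip_force: 0.0
```

drive_tool --rows '[[[0,0,0,0,0,0,0.3],[0,0,0,0,0,0,0.3],[0,0,0,0,0,0,0.3],[0,0,0,0,0,0,0.3]]]'

```text
t: 37.48
eef_pos: [547.5, -352.8, 11.3]
tcp_rot: [3.14, 0.001, 1.68]
ft_force: [0.1, 0.8, 7.9]
opening: 0.392
grip_force: 30.0
```

Run:
```python
from h import *
s=env.state();e=s["eef_pos"];print(e,s["opening"],s["grip_force"])
f=[*e[:2],e[2]+140,96.7]; f=plan([577.3,228,f[2]],96.7,n=11,frm=f)
```

```text
[ 547.50801673 -352.75172974   11.29913357] 0.3923317778132792 29.99138970821953
[0.208, 0.035, -0.0, 0.0, 0.0, -0.0]
[0.208, 0.035, -0.0, 0.0, 0.0, -0.0]
[0.208, 0.035, -0.0, 0.0, 0.0, -0.0]
[0.208, 0.035, -0.0, 0.0, 0.0, -0.0]
[0.208, 0.035, -0.0, 0.0, 0.0, -0.0]
[0.208, 0.035, -0.0, 0.0, 0.0, -0.0]
[0.208, 0.035, -0.0, 0.0, 0.0, -0.0]
[0.208, 0.035, -0.0, 0.0, 0.0, -0.0]
[0.208, 0.035, -0.0, 0.0, 0.0, -0.0]
[0.208, 0.035, -0.0, 0.0, 0.0, -0.0]
[0.208, 0.035, -0.0, 0.0, 0.0, -0.0]
```

drive_tool --rows '[[[0,0,-0.06,0,0,0,0.3],[0,0,-0.17,0,0,0,0.3],[0,0,-0.17,0,0,0,0.3],[0,0,-0.16,0,0,0,0.3],[0.208,0.035,0,0,0,0,0.3]]]'

```text
t: 38.1
eef_pos: [550.9, -302.2, 153.9]
tcp_rot: [3.137, 0.005, 1.677]
ft_force: [1.1, 1.0, -1.8]
opening: 0.398
grip_force: 30.0
```

drive_tool --rows '[[[0.208,0.035,0,0,0,0,0.3],[0.208,0.035,0,0,0,0,0.3],[0.208,0.035,0,0,0,0,0.3],[0.208,0.035,0,0,0,0,0.3],[0.208,0.035,0,0,0,0,0.3]]]'

```text
t: 38.72
eef_pos: [565.0, -34.9, 151.0]
tcp_rot: [3.141, 0.0, 1.68]
ft_force: [0.9, -0.8, -1.2]
opening: 0.395
grip_force: 30.0
```

drive_tool --rows '[[[0.208,0.035,0,0,0,0,0.3],[0.208,0.035,0,0,0,0,0.3],[0.208,0.035,0,0,0,0,0.3],[0.208,0.035,0,0,0,0,0.3],[0.208,0.035,0,0,0,0,0.3]]]'

```text
t: 39.35
eef_pos: [580.1, 228.3, 151.1]
tcp_rot: [3.141, -0.0, 1.68]
ft_force: [1.0, 0.0, 0.0]
opening: 0.401
grip_force: 30.0
```

drive_tool --rows '[[[0,0,0,0,0,0,0.3],[0,0,0,0,0,0,0.3]]]'

```text
t: 39.6
eef_pos: [580.0, 226.4, 150.5]
tcp_rot: [-3.142, 0.0, 1.681]
ft_force: [0.6, 0.2, -1.2]
opening: 0.394
grip_force: 30.0
```

Run:
```python
from h import *
s=env.state();e=s["eef_pos"];print(e,s["opening"],s["grip_force"])
plan([577.2,228,36],96.7,n=3)
w=env.read_camera("wrist"); look(w,["amber_a"])
```

```text
[579.99790602 226.40420192 150.49877054] 0.3942210476542439 29.97536507624318
[0.003, -0.003, 0.153, 0.0, 0.0, -0.001]
[0.003, -0.003, 0.153, 0.0, 0.0, -0.001]
[0.003, -0.003, 0.153, 0.0, 0.0, -0.001]
amber_a place 0.9 [578. 228. 137.] [317. 268.]
amber_a place 0.85 [347. 131.   1.] [ 29. 293.]
amber_a place 0.76 [569. 316.   9.] [321.  91.]
```

drive_tool --rows '[[[0.001,-0.003,0.153,0,0,0,0.3],[0.001,-0.003,0.153,0,0,0,0.3],[0,-0.003,0.145,0,0,0,0.3],[0,0,0,0,0,0,0.3],[0,0,0,0,0,0,0.3]]]'

```text
t: 40.33
eef_pos: [578.8, 226.5, 38.7]
tcp_rot: [3.14, -0.0, 1.679]
ft_force: [-0.1, -0.4, -1.5]
opening: 0.396
grip_force: 30.0
```

drive_tool --rows '[[[0,0,0.025,0,0,0,0.3],[0,0,0.024,0,0,0,0.3],[0,0,0,0,0,0,0.3]]]'

```text
t: 40.7
eef_pos: [577.8, 226.9, 24.9]
tcp_rot: [-3.141, 0.0, 1.68]
ft_force: [0.4, 0.1, -1.2]
opening: 0.393
grip_force: 30.0
```

drive_tool --rows '[[[0.008,0,0,0,0,0,0.3],[0.008,0,0,0,0,0,0.3],[0,0,0,0,0,0,0.3]]]'

```text
t: 41.08
eef_pos: [577.6, 231.2, 25.2]
tcp_rot: [3.141, -0.0, 1.68]
ft_force: [-0.0, 0.3, -1.0]
opening: 0.4
grip_force: 30.0
```

drive_tool --rows '[[[0.006,0,0,0,0,0,0.3],[0,0,0,0,0,0,0.3]]]'

```text
t: 41.32
eef_pos: [577.4, 232.5, 25.1]
tcp_rot: [3.142, -0.0, 1.68]
ft_force: [-0.5, -0.4, -1.6]
opening: 0.398
grip_force: 30.0
```

drive_tool --rows '[[[0.006,0,0,0,0,0,0.3],[0,0,0,0,0,0,0.3]]]'

```text
t: 41.58
eef_pos: [577.2, 233.9, 25.1]
tcp_rot: [3.142, -0.0, 1.68]
ft_force: [0.0, 0.1, -2.1]
opening: 0.397
grip_force: 30.0
```

Run:
```python
from h import *
s=env.state();e=s["eef_pos"];print(e,s["ft_force"])
plan([433,-196.5,145],96.7,n=9,frm=[577.4,233,145,96.7])
```

```text
[577.22717343 233.92458862  25.09007633] [ 0.0462708   0.05897383 -2.12790198]
[-0.182, -0.086, -0.0, 0.0, 0.0, -0.0]
[-0.182, -0.086, -0.0, 0.0, 0.0, -0.0]
[-0.182, -0.086, -0.0, 0.0, 0.0, -0.0]
[-0.182, -0.086, -0.0, 0.0, 0.0, -0.0]
[-0.182, -0.086, -0.0, 0.0, 0.0, -0.0]
[-0.182, -0.086, -0.0, 0.0, 0.0, -0.0]
[-0.182, -0.086, -0.0, 0.0, 0.0, -0.0]
[-0.182, -0.086, -0.0, 0.0, 0.0, -0.0]
[-0.182, -0.086, -0.0, 0.0, 0.0, -0.0]
```

drive_tool --rows '[[[0,0,0.002,0,0,0,0.65],[0,0,0,0,0,0,0.65],[0,0,0,0,0,0,0.65],[0,0,-0.1,0,0,0,0.65],[0,0,-0.2,0,0,0,0.7]]]'

```text
t: 42.2
eef_pos: [576.3, 233.6, 98.9]
tcp_rot: [-3.138, 0.001, 1.68]
ft_force: [-0.4, -0.6, 0.8]
opening: 0.687
grip_force: 0.0
```

drive_tool --rows '[[[0,0,-0.18,0,0,0,0.7],[-0.182,-0.086,0,0,0,0,0.7],[-0.182,-0.086,0,0,0,0,0.7],[-0.182,-0.086,0,0,0,0,0.7],[-0.182,-0.086,0,0,0,0,0.7]]]'

```text
t: 42.82
eef_pos: [511.0, 42.3, 144.8]
tcp_rot: [3.141, 0.0, 1.68]
ft_force: [-0.2, -0.5, -0.7]
opening: 0.703
grip_force: 0.0
```

drive_tool --rows '[[[-0.182,-0.086,0,0,0,0,0.7],[-0.182,-0.086,0,0,0,0,0.7],[-0.182,-0.086,0,0,0,0,0.7],[-0.182,-0.086,0,0,0,0,0.7],[-0.182,-0.086,0,0,0,0,0.7]]]'

```text
t: 43.45
eef_pos: [428.9, -195.8, 144.8]
tcp_rot: [3.141, 0.0, 1.68]
ft_force: [0.7, -0.9, -0.2]
opening: 0.7
grip_force: 0.0
```

drive_tool --rows '[[[0,0,0,0,0,0,0.7],[0,0,0,0,0,0,0.7]]]'

```text
t: 43.7
eef_pos: [429.5, -194.0, 144.6]
tcp_rot: [3.141, -0.0, 1.679]
ft_force: [-0.6, 0.3, 0.6]
opening: 0.701
grip_force: 0.0
```

Run:
```python
from h import *
t=env.read_camera("top"); look(t,["amber_c","stop_face"]); s=env.read_camera("scene"); look(s,["amber_c"])
w=env.read_camera("wrist"); look(w,["amber_c"])
print(env.state()["eef_pos"])
plan([433,-196.5,11.5],96.7,n=3)
```

```text
amber_c place 0.81 [577. 234.   8.] [219. 230.]
amber_c place 0.74 [569. 319.  11.] [184. 233.]
amber_c place 0.72 [354. 130.  -2.] [259. 321.]
amber_c place 0.66 [591. 108. 102.] [266. 222.]
amber_c place 0.6 [ 431. -197.   -1.] [391. 292.]
stop_face place 0.57 [589. 151.  41.] [251. 225.]
amber_c place 0.89 [580. 236.   4.] [260. 243.]
amber_c place 0.82 [ 433. -192.   -3.] [383. 319.]
amber_c place 0.81 [571. 274.   6.] [247. 241.]
amber_c place 0.78 [568. 323.   7.] [232. 237.]
amber_c place 0.7 [587. 115. 102.] [298. 220.]
amber_c place 0.71 [ 431. -195.   -2.] [323. 215.]
[ 429.78550215 -193.68962064  144.57603066]
[-0.004, 0.004, 0.177, 0.0, 0.0, -0.001]
[-0.004, 0.004, 0.177, 0.0, 0.0, -0.001]
[-0.004, 0.004, 0.177, 0.0, 0.0, -0.001]
```

drive_tool --rows '[[[-0.003,0.003,0.177,0,0,0,0.7],[-0.002,0.003,0.177,0,0,0,0.7],[-0.002,0.003,0.177,0,0,0,0.7],[0,0,0.006,0,0,0,0.7],[0,0,0,0,0,0,0.3]]]'

```text
t: 44.68
eef_pos: [432.4, -195.8, 11.3]
tcp_rot: [3.141, 0.0, 1.68]
ft_force: [0.3, 0.1, 0.1]
opening: 0.642
grip_force: 0.0
```

drive_tool --rows '[[[0,0,0,0,0,0,0.3],[0,0,0,0,0,0,0.3],[0,0,0,0,0,0,0.3],[0,0,0,0,0,0,0.3]]]'

```text
t: 45.18
eef_pos: [432.3, -196.0, 11.2]
tcp_rot: [3.14, 0.001, 1.68]
ft_force: [-1.9, 0.5, 8.5]
opening: 0.4
grip_force: 30.0
```

Run:
```python
from h import *
s=env.state();e=s["eef_pos"];print(e,s["opening"],s["grip_force"])
f=[*e[:2],e[2]+140,96.7]; f=plan([582.2,187,f[2]],96.7,n=8,frm=f)
```

```text
[ 432.2819322  -196.02646836   11.22435913] 0.3998795998436671 30.002746028476395
[0.181, 0.097, -0.0, 0.0, 0.0, -0.0]
[0.181, 0.097, -0.0, 0.0, 0.0, -0.0]
[0.181, 0.097, -0.0, 0.0, 0.0, -0.0]
[0.181, 0.097, -0.0, 0.0, 0.0, -0.0]
[0.181, 0.097, -0.0, 0.0, 0.0, -0.0]
[0.181, 0.097, -0.0, 0.0, 0.0, -0.0]
[0.181, 0.097, -0.0, 0.0, 0.0, -0.0]
[0.181, 0.097, -0.0, 0.0, 0.0, -0.0]
```

drive_tool --rows '[[[0,0,-0.06,0,0,0,0.3],[0,0,-0.17,0,0,0,0.3],[0,0,-0.17,0,0,0,0.3],[0,0,-0.16,0,0,0,0.3],[0.181,0.097,0,0,0,0,0.3]]]'

```text
t: 45.8
eef_pos: [452.1, -149.9, 154.0]
tcp_rot: [3.136, 0.004, 1.676]
ft_force: [1.3, -0.4, -1.7]
opening: 0.399
grip_force: 30.0
```

drive_tool --rows '[[[0.181,0.097,0,0,0,0,0.3],[0.181,0.097,0,0,0,0,0.3],[0.181,0.097,0,0,0,0,0.3],[0.181,0.097,0,0,0,0,0.3],[0.181,0.097,0,0,0,0,0.3]]]'

```text
t: 46.42
eef_pos: [547.2, 91.7, 151.4]
tcp_rot: [3.141, -0.0, 1.68]
ft_force: [1.0, -0.6, -1.0]
opening: 0.401
grip_force: 30.0
```

drive_tool --rows '[[[0.181,0.097,0,0,0,0,0.3],[0.181,0.092,0,0,0,0,0.3],[0,0,0,0,0,0,0.3],[0,0,0,0,0,0,0.3]]]'

```text
t: 46.92
eef_pos: [583.5, 184.8, 150.7]
tcp_rot: [-3.141, 0.0, 1.681]
ft_force: [0.1, -0.1, -0.5]
opening: 0.399
grip_force: 30.0
```

Run:
```python
from h import *
s=env.state();e=s["eef_pos"];print(e,s["opening"],s["grip_force"])
plan([582.2,186,39],96.7,n=3)
w=env.read_camera("wrist"); look(w,["amber_a"])
t=env.read_camera("top"); look(t,["amber_c","stop_face","knob_bar"])
```

```text
[583.53442417 184.84816216 150.73760545] 0.3992240665854566 29.997551304040826
[0.002, -0.002, 0.149, 0.0, 0.0, -0.001]
[0.002, -0.002, 0.149, 0.0, 0.0, -0.001]
[0.002, -0.002, 0.149, 0.0, 0.0, -0.001]
amber_a place 0.85 [570. 316.  11.] [324.  27.]
amber_a place 0.81 [584. 185. 135.] [323. 270.]
amber_a place 0.76 [349. 131.   3.] [ 23. 247.]
amber_a place 0.56 [570. 276.   9.] [318.  88.]
amber_c place 0.56 [354. 129.   2.] [259. 321.]
stop_face place 0.96 [587. 155.  41.] [249. 226.]
knob_bar place 0.5 [592. 111. 100.] [265. 222.]
```

drive_tool --rows '[[[0.001,-0.002,0.149,0,0,0,0.3],[0.001,-0.002,0.149,0,0,0,0.3],[0,-0.002,0.149,0,0,0,0.3],[0,0,0,0,0,0,0.3],[0,0,0,0,0,0,0.3]]]'

```text
t: 47.85
eef_pos: [583.2, 185.4, 39.9]
tcp_rot: [3.14, -0.0, 1.68]
ft_force: [-1.1, 0.6, -1.2]
opening: 0.397
grip_force: 30.0
```

drive_tool --rows '[[[0,0,0.028,0,0,0,0.3],[0,0,0.027,0,0,0,0.3],[0,0,0,0,0,0,0.3]]]'

```text
t: 48.22
eef_pos: [582.5, 185.4, 24.7]
tcp_rot: [-3.142, -0.0, 1.68]
ft_force: [1.2, 0.3, -1.9]
opening: 0.399
grip_force: 30.0
```

drive_tool --rows '[[[0.008,0,0,0,0,0,0.3],[0.008,0,0,0,0,0,0.3],[0,0,0,0,0,0,0.3]]]'

```text
t: 48.6
eef_pos: [582.1, 189.7, 24.9]
tcp_rot: [3.141, -0.0, 1.68]
ft_force: [-0.4, -0.3, -1.6]
opening: 0.396
grip_force: 30.0
```

drive_tool --rows '[[[0.012,0,0,0,0,0,0.3],[0,0,0.001,0,0,0,0.3],[0,0,0,0,0,0,0.65],[0,0,0,0,0,0,0.65],[0,0,0,0,0,0,0.65]]]'

```text
t: 49.22
eef_pos: [581.8, 192.4, 24.7]
tcp_rot: [3.141, -0.0, 1.68]
ft_force: [-0.1, -0.4, 0.5]
opening: 0.632
grip_force: 0.0
```

drive_tool --rows '[[[0,0,-0.1,0,0,0,0.65],[0,0,-0.2,0,0,0,0.5],[0,0,-0.18,0,0,0,0.4]]]'

```text
t: 49.6
eef_pos: [581.7, 192.3, 146.1]
tcp_rot: [3.142, -0.0, 1.68]
ft_force: [0.1, 0.1, 0.4]
opening: 0.497
grip_force: 0.0
```

Run:
```python
from h import *
t=env.read_camera("top"); look(t,["amber_c","stop_face","knob_bar"])
s=env.read_camera("scene"); look(s,["amber_c","knob_bar"])
e=env.state()["eef_pos"]; print(e)
f=plan([590,112.2,146],136.7,n=5)
```

```text
amber_c place 0.78 [354. 127.  -1.] [260. 321.]
amber_c place 0.42 [583. 188.  12.] [237. 228.]
stop_face place 0.91 [588. 154.  42.] [249. 225.]
knob_bar place 0.54 [590. 108. 102.] [266. 222.]
amber_c place 0.97 [570. 278.   6.] [245. 241.]
amber_c place 0.9 [565. 322.   2.] [232. 239.]
amber_c place 0.77 [584. 196.   5.] [273. 245.]
amber_c place 0.56 [349. 134.  -0.] [241. 299.]
amber_c place 0.53 [580. 235.   7.] [260. 242.]
knob_bar place 0.88 [589. 115. 100.] [298. 220.]
knob_bar place 0.21 [566. 320.   7.] [232. 238.]
[581.21096444 192.19346687 143.29754767]
[-0.064, 0.0, -0.002, 0.0, 0.0, -0.045]
[-0.064, -0.009, -0.002, 0.0, 0.0, -0.045]
[-0.062, -0.018, -0.002, 0.0, 0.0, -0.045]
[-0.059, -0.026, -0.002, 0.0, 0.0, -0.045]
[-0.054, -0.034, -0.002, 0.0, 0.0, -0.045]
```

drive_tool --rows '[[[-0.064,0,0,0,0,-0.045,0.4],[-0.064,-0.009,0,0,0,-0.045,0.4],[-0.062,-0.018,0,0,0,-0.045,0.4],[-0.059,-0.026,0,0,0,-0.045,0.4],[-0.054,-0.034,0,0,0,-0.045,0.4]]]'

```text
t: 50.58
eef_pos: [590.4, 111.9, 143.2]
tcp_rot: [-3.14, -0.001, 2.392]
ft_force: [0.2, 0.4, 0.3]
opening: 0.399
grip_force: 0.0
```

drive_tool --rows '[[[0,0,0,0,0,0,0.4],[0,0,0,0,0,0,0.4]]]'

```text
t: 50.82
eef_pos: [590.5, 112.9, 144.0]
tcp_rot: [-3.141, -0.001, 2.384]
ft_force: [0.7, 0.0, 0.2]
opening: 0.395
grip_force: 0.0
```

Run:
```python
from h import *
s=env.state(); print(s["eef_pos"],np.degrees(s["tcp_rot"]))
f=plan([590.1,112.2,79.5],136.7,n=2)
w=env.read_camera("wrist"); look(w,["knob_bar"])
```

```text
[590.53683373 112.88232916 143.95881971] [-1.79966114e+02 -4.64524750e-02  1.36578206e+02]
[-0.0, -0.002, 0.129, 0.0, 0.0, -0.0]
[-0.0, -0.002, 0.129, 0.0, 0.0, -0.0]
knob_bar place 0.84 [588. 116. 103.] [322. 247.]
```

drive_tool --rows '[[[0,-0.002,0.129,0,0,0,0.4],[0,-0.001,0.127,0,0,0,0.4],[0,0,0,0,0,0,0.4],[0,0,0,0,0,0,0],[0,0,0,0,0,0,0]]]'

```text
t: 51.55
eef_pos: [590.9, 112.2, 81.9]
tcp_rot: [3.14, 0.001, 2.387]
ft_force: [0.9, -0.1, 0.1]
opening: 0.244
grip_force: 0.0
```

drive_tool --rows '[[[0,0,0,0,0,0,0],[0,0,0,0,0,0,0],[0,0,0,0,0,0,0],[0,0,0,0,0,0,0]]]'

```text
t: 52.05
eef_pos: [590.2, 112.0, 81.4]
tcp_rot: [3.141, 0.0, 2.386]
ft_force: [-1.8, -0.3, 5.6]
opening: 0.127
grip_force: 30.0
```

drive_tool --rows '[[[0.018,0.016,0,0,0,0,0],[0.018,0.016,0,0,0,0,0],[0,0,0,0,0,0,0]]]'

```text
t: 52.42
eef_pos: [589.0, 124.3, 81.4]
tcp_rot: [3.141, -0.0, 2.387]
ft_force: [-3.4, 1.0, 7.3]
opening: 0.124
grip_force: 30.0
```

drive_tool --rows '[[[0.009,0.008,0,0,0,0,0],[0,0,0,0,0,0,0]]]'

```text
t: 52.68
eef_pos: [588.7, 127.1, 81.4]
tcp_rot: [3.141, -0.0, 2.387]
ft_force: [-3.6, 0.2, 6.3]
opening: 0.125
grip_force: 30.0
```

drive_tool --rows '[[[0.006,0.005,0,0,0,0,0],[0,0,0,0,0,0,0]]]'

```text
t: 52.92
eef_pos: [588.5, 128.9, 81.5]
tcp_rot: [3.141, -0.0, 2.386]
ft_force: [-4.8, -0.4, 6.4]
opening: 0.122
grip_force: 30.0
```

drive_tool --rows '[[[0.006,0.005,0,0,0,0,0],[0,0,0,0,0,0,0]]]'

```text
t: 53.18
eef_pos: [588.3, 130.7, 81.4]
tcp_rot: [3.141, 0.0, 2.386]
ft_force: [-3.9, -2.7, 6.8]
opening: 0.121
grip_force: 30.0
```

drive_tool --rows '[[[0.006,0.005,0,0,0,0,0],[0,0,0,0,0,0,0]]]'

```text
t: 53.42
eef_pos: [588.1, 131.9, 81.4]
tcp_rot: [-3.141, 0.001, 2.387]
ft_force: [-2.7, -6.9, 7.6]
opening: 0.121
grip_force: 30.0
```

drive_tool --rows '[[[0.004,0.004,0,0,0,0,0],[0,0,0,0,0,0,0]]]'

```text
t: 53.68
eef_pos: [588.1, 132.3, 81.4]
tcp_rot: [-3.14, 0.002, 2.387]
ft_force: [-2.2, -14.8, 7.7]
opening: 0.123
grip_force: 30.0
```

drive_tool --rows '[[[0.002,0.002,0,0,0,0,0],[0,0,0,0,0,0,0],[0,0,0,0,0,0,0]]]'

```text
t: 54.05
eef_pos: [588.1, 132.4, 81.5]
tcp_rot: [-3.139, 0.002, 2.387]
ft_force: [-3.5, -18.0, 7.6]
opening: 0.123
grip_force: 30.0
```

Run:
```python
from h import *
s=env.state(); print(s["eef_pos"],np.degrees(s["tcp_rot"]),s["ft_force"],s["moment"])
t=env.read_camera("top"); look(t,["amber_c","stop_face"])
t=env.read_camera("scene"); look(t,["amber_c","stop_face"])
cv2.imwrite("pics/s9.png",t["color"])
```

```text
[588.0890737  132.39414846  81.45453021] [-1.79863448e+02  1.09521519e-01  1.36754649e+02] [ -3.4693373  -17.9779177    7.55417547] [-3.41127748  0.55629931 -0.25023939]
amber_c place 0.85 [567. 316.  11.] [185. 233.]
amber_c place 0.47 [574. 277.   7.] [202. 231.]
amber_c place 0.78 [564. 322.   8.] [231. 237.]
amber_c place 0.71 [349. 132.  -3.] [242. 300.]
amber_c place 0.69 [569. 274.   8.] [246. 240.]
amber_c place 0.55 [580. 235.   7.] [260. 242.]
amber_c place 0.54 [581. 198.   6.] [272. 245.]
stop_face place 0.62 [577. 178.  38.] [276. 237.]
```

The row is pressed with about 18 N. Turning the knob tight.

drive_tool --rows '[[[0,0,0,0,0,0.05,0],[0,0,0,0,0,0.05,0],[0,0,0,0,0,0.05,0],[0,0,0,0,0,0.05,0],[0,0,0,0,0,0.05,0]]]'

```text
t: 54.98
eef_pos: [587.5, 132.2, 81.5]
tcp_rot: [-3.14, 0.004, 1.597]
ft_force: [-6.8, -19.2, 11.3]
opening: 0.125
grip_force: 30.0
```

drive_tool --rows '[[[0,0,0,0,0,0.05,0],[0,0,0,0,0,0.05,0],[0,0,0,0,0,0.05,0],[0,0,0,0,0,0.03,0],[0,0,0,0,0,0,0]]]'

```text
t: 55.6
eef_pos: [587.0, 132.3, 81.5]
tcp_rot: [-3.141, 0.004, 1.035]
ft_force: [-9.0, -18.3, 12.5]
opening: 0.122
grip_force: 30.0
```

Run:
```python
from h import *
s=env.state(); print(s["eef_pos"],np.degrees(s["tcp_rot"]),s["ft_force"],s["moment"],s["opening"])
```

```text
[587.00529238 132.31894881  81.53844909] [-179.97691788    0.24776364   59.31627421] [ -9.01092453 -18.29045399  12.54377523] [-3.634632    1.66511493 -0.07689544] 0.12182418903840644
```

Knob at about 1.35 rad. Releasing it and moving to the handle.

drive_tool --rows '[[[0,0,0,0,0,0,0.4],[0,0,0,0,0,0,0.4],[0,0,0,0,0,0,0.4],[0,0,-0.15,0,0,0,0.4],[0,0,-0.2,0,0,0,0.5]]]'

```text
t: 56.22
eef_pos: [587.6, 135.0, 168.1]
tcp_rot: [-3.139, 0.001, 1.036]
ft_force: [1.0, 0.1, 0.6]
opening: 0.457
grip_force: 0.0
```

drive_tool --rows '[[[0,0,0,0,0,0,0.5]]]'

```text
t: 56.35
eef_pos: [589.7, 135.4, 171.6]
tcp_rot: [3.137, -0.004, 1.036]
ft_force: [0.3, 0.6, -0.6]
opening: 0.491
grip_force: 0.0
```

Run:
```python
from h import *
s=env.state(); print(s["eef_pos"],np.degrees(s["tcp_rot"]))
for c in("top","scene","wrist"):
    t=env.read_camera(c); look(t,["amber_c","stop_face","knob_bar","handle_grip"])
    if c=="wrist":
        im=t["color"]
        m=((im[:,:,2].astype(int)-im[:,:,1]>90)&(im[:,:,1]<90)).astype(np.uint8); n,l,st,ce=cv2.connectedComponentsWithStats(m); print([(st[i],ce[i].round(1)) for i in range(1,n) if st[i][4]>30])
cv2.imwrite("pics/w9.png",im)
f=plan([426.5,221,165],96.5,n=4); print(); plan([426.5,221,0],96.5,n=4,frm=f)
```

```text
[589.68874256 135.37337633 171.62811033] [179.71006017  -0.23366166  59.38519638]
amber_c place 0.4 [567. 317.   8.] [185. 234.]
knob_bar place 0.38 [741. 158.   2.] [251. 166.]
amber_c place 0.88 [347. 134.   1.] [241. 299.]
amber_c place 0.74 [582. 199.   8.] [272. 244.]
amber_c place 0.64 [582. 232.   8.] [261. 242.]
amber_c place 0.63 [569. 276.   3.] [246. 242.]
amber_c place 0.6 [565. 319.   7.] [232. 238.]
stop_face place 0.65 [578. 176.  37.] [277. 238.]
knob_bar place 0.65 [580. 197.   6.] [272. 246.]
knob_bar place 0.6 [583. 135. 106.] [290. 217.]
knob_bar place 0.22 [575. 178.  38.] [276. 238.]
handle_grip place 0.97 [423. 190.  30.] [239. 267.]
amber_c place 0.83 [570. 316.   9.] [173.   9.]
amber_c place 0.7 [569. 278.   7.] [202.  60.]
amber_c place 0.68 [577. 235.   9.] [243. 105.]
amber_c place 0.66 [583. 194.  12.] [278. 149.]
stop_face place 0.63 [581. 176.  41.] [284. 176.]
knob_bar place 0.81 [585. 133. 103.] [320. 247.]
handle_grip place 0.8 [430. 192.  31.] [110. 256.]
[(array([609, 147,  31,  48, 599], dtype=int32), array([625.9, 167.7])), (array([320, 211,   8,  21, 146], dtype=int32), array([323.9, 221.1]))]
[-0.008, -0.183, 0.003, 0.0, 0.0, -0.052]
[0.021, -0.182, 0.003, 0.0, 0.0, -0.052]
[0.05, -0.176, 0.003, 0.0, 0.0, -0.052]
[0.078, -0.166, 0.003, 0.0, 0.0, -0.052]

[0.0, 0.0, 0.165, 0.0, 0.0, -0.0]
[0.0, 0.0, 0.165, 0.0, 0.0, -0.0]
[0.0, 0.0, 0.165, 0.0, 0.0, -0.0]
[0.0, 0.0, 0.165, 0.0, 0.0, -0.0]
```

View pics/w9.png

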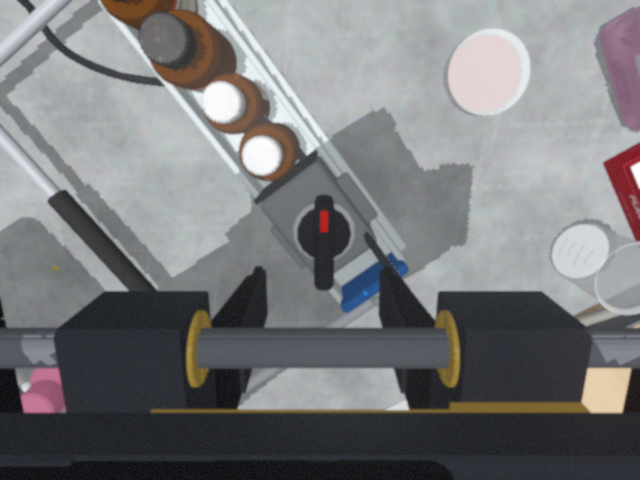

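The bar points at about 59° (tight). The four bottles stand snug in the channel at px (165,40), (225,100) and (265,155), plus one partly out of frame at the top left. Now the handle.

drive_tool --rows '[[[-0.008,-0.183,0.003,0,0,-0.052,0.5],[0.021,-0.182,0.003,0,0,-0.052,0.5],[0.05,-0.176,0.003,0,0,-0.052,0.5],[0.078,-0.166,0.003,0,0,-0.05,0.5],[0,0,0,0,0,0,0.5]]]'

```text
t: 57.72
eef_pos: [424.1, 221.4, 165.4]
tcp_rot: [-3.141, -0.0, 1.687]
ft_force: [0.5, -0.8, -0.0]
opening: 0.497
grip_force: 0.0
```

drive_tool --rows '[[[0,0,0,0,0,0,0.5]]]'

```text
t: 57.85
eef_pos: [426.9, 220.6, 165.4]
tcp_rot: [3.14, -0.0, 1.682]
ft_force: [-0.4, 0.3, 0.4]
opening: 0.503
grip_force: 0.0
```

Run:
```python
from h import *
s=env.state(); print(s["eef_pos"],np.degrees(s["tcp_rot"]),s["opening"])
f=plan([427,221,0],96.5,n=4)
t=env.read_camera("wrist"); look(t,["handle_grip","handle_hinge"])
# sleeve columns at row of y=221
for y in (205,221,235):
    u,v=px(t,[427,y,30]); g=cv2.cvtColor(t["color"],cv2.COLOR_BGR2GRAY)[int(round(v))]; d=[i for i in range(int(u)-35,int(u)+35) if g[i]<60]; print((u,v),d[:1],d[-1:],len(d), ray(t,np.mean(d),v,30) if d else "")
```

```text
[426.88430333 220.64462326 165.39964661] [ 1.79932713e+02 -1.27517770e-02  9.63921450e+01] 0.5025118492448524
[0.0, 0.0, 0.165, 0.0, 0.0, -0.0]
[0.0, 0.0, 0.165, 0.0, 0.0, -0.0]
[0.0, 0.0, 0.165, 0.0, 0.0, -0.0]
[0.0, 0.0, 0.165, 0.0, 0.0, -0.0]
handle_grip place 0.84 [428. 194.  30.] [320. 249.]
(np.float64(319.7410936550071), np.float64(235.87112235566912)) [313] [331] 19 [428.71664302 205.19252995  30.        ]
(np.float64(322.0730368627056), np.float64(215.5674787042103)) [314] [331] 18 [427.32048134 221.03596279  30.        ]
(np.float64(324.1615846855728), np.float64(197.38301751984943)) [314] [331] 17 [425.7445448  234.85905325  30.        ]
```

drive_tool --rows '[[[0,0,0.165,0,0,0,0.5],[0,0,0.165,0,0,0,0.5],[0,0,0.165,0,0,0,0.5],[0,0,0.158,0,0,0,0.5],[0,0,0,0,0,0,0.5]]]'

```text
t: 58.62
eef_pos: [425.5, 219.7, -0.2]
tcp_rot: [-3.137, 0.001, 1.682]
ft_force: [0.0, -0.6, 0.5]
opening: 0.499
grip_force: 0.0
```

drive_tool --rows '[[[0,0,0,0,0,0,0],[0,0,0,0,0,0,0],[0,0,0,0,0,0,0],[0,0,0,0,0,0,0],[0,0,0,0,0,0,0]]]'

```text
t: 59.25
eef_pos: [426.9, 220.8, 2.4]
tcp_rot: [3.14, -0.0, 1.683]
ft_force: [1.6, 0.5, 6.1]
opening: 0.16
grip_force: 30.0
```

drive_tool --rows '[[[0,0,0,0,0,0,0],[0,0,0,0,0,0,0]]]'

```text
t: 59.5
eef_pos: [426.9, 220.8, 2.4]
tcp_rot: [3.14, -0.0, 1.683]
ft_force: [1.3, 0.2, 6.5]
opening: 0.159
grip_force: 30.0
```

Sleeve gripped (about 16 mm). Swinging it up along the arc.

drive_tool --rows '[[[0,0.003,-0.06,0,0,0,0],[0,0.009,-0.059,0,0,0,0],[0,0.015,-0.058,0,0,0,0],[0,0.021,-0.056,0,0,0,0],[0,0.026,-0.054,0,0,0,0]]]'

```text
t: 60.12
eef_pos: [444.7, 222.6, 74.0]
tcp_rot: [-3.142, -0.0, 1.683]
ft_force: [4.0, 0.4, -5.2]
opening: 0.164
grip_force: 30.0
```

drive_tool --rows '[[[0,0.031,-0.051,0,0,0,0],[0,0.036,-0.048,0,0,0,0],[0,0.041,-0.044,0,0,0,0],[0,0.045,-0.04,0,0,0,0],[0,0.049,-0.035,0,0,0,0]]]'

```text
t: 60.75
eef_pos: [494.8, 228.1, 128.4]
tcp_rot: [-3.14, 0.0, 1.683]
ft_force: [-1.3, -1.7, -1.6]
opening: 0.163
grip_force: 30.0
```

drive_tool --rows '[[[0,0.052,-0.03,0,0,0,0],[0,0.055,-0.024,0,0,0,0],[0,0.057,-0.019,0,0,0,0],[0,0.059,-0.013,0,0,0,0],[0,0.012,-0.002,0,0,0,0]]]'

```text
t: 61.38
eef_pos: [551.2, 234.4, 150.1]
tcp_rot: [-3.135, 0.001, 1.683]
ft_force: [-21.8, -5.2, 11.3]
opening: 0.162
grip_force: 29.9
```

drive_tool --rows '[[[0,0,0,0,0,0,0],[0,0,0,0,0,0,0]]]'

```text
t: 61.62
eef_pos: [551.0, 234.4, 150.2]
tcp_rot: [-3.136, 0.001, 1.684]
ft_force: [-14.9, -5.1, 9.0]
opening: 0.158
grip_force: 29.9
```

Run:
```python
from h import *
s=env.state(); print(s["eef_pos"],s["ft_force"],s["moment"],s["opening"])
for c in("scene","wrist"):
    t=env.read_camera(c); look(t,["handle_grip"])
```

```text
[551.04309069 234.3754529  150.22400306] [-14.87307717  -5.1035378    9.01477869] [-0.84889829  2.53409391 -0.04469367] 0.15762887523234162
handle_grip place 0.91 [551. 205. 178.] [258. 192.]
handle_grip place 0.61 [551. 203. 178.] [312. 379.]
handle_grip place 0.57 [747. 162.   2.] [546. 322.]
```

Handle at its upright limit (grip at z ≈ 178). Relaxing slightly, opening and lifting clear.

drive_tool --rows '[[[0,-0.005,0,0,0,0,0],[0,0,0,0,0,0,0],[0,0,0,0,0,0,0.6],[0,0,0,0,0,0,0.6],[0,0,0,0,0,0,0.6]]]'

```text
t: 62.45
eef_pos: [552.3, 234.9, 150.1]
tcp_rot: [3.141, -0.0, 1.683]
ft_force: [0.5, -0.1, -0.4]
opening: 0.418
grip_force: 0.0
```

drive_tool --rows '[[[0,0,0,0,0,0,0.6],[0,0,-0.1,0,0,0,0.6],[0,0,-0.2,0,0,0,0.6],[0,0,-0.2,0,0,0,0.6],[0,0,0,0,0,0,0.6]]]'

```text
t: 63.08
eef_pos: [553.1, 235.2, 279.0]
tcp_rot: [3.135, -0.001, 1.683]
ft_force: [0.5, -0.4, -0.6]
opening: 0.6
grip_force: 0.0
```

drive_tool --rows '[[[0,0,0,0,0,0,0.6],[0,0,0,0,0,0,0.6],[0,0,0,0,0,0,0.6]]]'

```text
t: 63.45
eef_pos: [551.7, 234.7, 274.1]
tcp_rot: [-3.14, 0.0, 1.683]
ft_force: [-0.7, 0.5, -0.3]
opening: 0.6
grip_force: 0.0
```

Run:
```python
from h import *
s=env.state(); print(s["t"],s["eef_pos"],s["ft_force"],s["opening"])
for c in("top","scene","wrist"):
    t=env.read_camera(c); look(t,["handle_grip","amber_c","stop_face","knob_bar","beaker","petri_dish","dropper"],ms=.35)
```

```text
63.45 [551.72046379 234.67394451 274.09387315] [-0.68014708  0.47027021 -0.27628426] 0.5996170133905661
handle_grip place 0.88 [556. 203. 176.] [218. 234.]
amber_c place 0.77 [355. 127.  -1.] [260. 320.]
amber_c place 0.58 [584. 195.  11.] [234. 228.]
amber_c place 0.54 [570. 274.   4.] [203. 233.]
amber_c place 0.51 [577. 235.  10.] [218. 230.]
stop_face place 0.6 [586. 176.  40.] [240. 226.]
knob_bar place 0.54 [588. 128. 105.] [257. 223.]
knob_bar place 0.53 [740. 158.   1.] [251. 166.]
beaker place 0.6 [753.  -4.   3.] [316. 162.]
beaker place 0.38 [590. 175.  11.] [242. 225.]
petri_dish place 0.72 [743. 157.   2.] [252. 165.]
dropper place 0.71 [ 335. -370.   -9.] [459. 332.]
dropper place 0.65 [577. 207.   1.] [230. 231.]
handle_grip place 0.57 [549. 205. 178.] [258. 192.]
amber_c place 0.68 [567. 277.   6.] [245. 241.]
amber_c place 0.58 [579. 233.   5.] [261. 243.]
amber_c place 0.57 [348. 133.  -1.] [241. 300.]
amber_c place 0.55 [582. 196.   6.] [273. 245.]
amber_c place 0.54 [566. 318.   8.] [233. 237.]
stop_face place 0.89 [578. 180.  35.] [276. 238.]
knob_bar place 0.67 [584. 134. 102.] [291. 218.]
beaker place 0.78 [753.  -8.   1.] [368. 235.]
petri_dish place 0.45 [742. 158.  -3.] [314. 225.]
dropper place 0.75 [ 334. -362.   -6.] [443. 373.]
handle_grip place 0.8 [552. 203. 176.] [317. 272.]
amber_c place 0.67 [568. 279.  13.] [343. 148.]
amber_c place 0.63 [577. 238.   8.] [346. 188.]
amber_c place 0.59 [350. 128.   2.] [132. 262.]
amber_c place 0.56 [570. 318.   7.] [349. 109.]
amber_c place 0.56 [581. 194.   9.] [345. 229.]
stop_face place 0.71 [582. 177.  38.] [345. 253.]
knob_bar place 0.58 [588. 134. 102.] [349. 319.]
petri_dish place 0.95 [747. 162.   1.] [488. 271.]
```

The handle holds upright, the row is snug, the bystanders haven't moved, and the robot is clear. Handing in.

```bash
python3 -c "
from h import *
print(env.job_done())"
```

```text
the job is handed in; nothing more can be done
None
```

I handed the job in at about 63 s with all four amber bottles standing pressed together against the end plate, the knob tight (about 1.35 rad) and the handle staying upright on release. The bystanders are where they were; the hand-in returned no verdict.

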